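# Make up a sealing kit: full jars and tape onto the transfer carrier, empties to returns

### The arm

A 6-joint arm with a two-finger parallel gripper is mounted at the origin on a cart in front of the work surface, level with it; the furniture and walls round the work are solid. World frame = base frame: x ahead of the robot, y to its left, z up, the work surface at z = 0. Lengths are in m, angles in degrees, forces in N, time in s.
With the tool pointing down it reaches from about 0.3 to 0.75 m from the base axis. Payload 8.5 kg.
Tool frame: the origin (TCP) lies on the centre line of the jaws, within the pads' length; the fingertips stand 17 mm ahead of it and the grasp point (between the pads) lies 2 mm behind it (env.tip_extent is the distance from the TCP to the fingertips, in m); z points along the fingers, y is the direction in which the jaws open and shut (so a half turn about z gives the same grasp; the last joint's range is limited). The gripper opens to 85 mm and grips with 20 to 120 N. Pads are 22 mm wide; open, the fingers measure 114 mm over their backs; the gripper's body (76 mm by 85 mm) begins 54 mm behind the grasp point. The pads swing forward as they close: fully open they stand 13 mm farther back than shut.
Start: joints at [64.727, 21.807, 74.336, -0, 83.858, -12.336], TCP at [0.123, 0.536, 0.248] pointing down, gripper open.
Joint ranges: [-178.18, 178.18], [-50.72, 133.34], [12.68, 142.11], [-81.47, 261.47], [9.98, 163.14], [-165.26, 165.26]. Speed limits (degrees/s): [136.94, 136.94, 180, 180, 180, 180].

### API

Orientations are given as a 3x3 rotation matrix whose columns are the frame's x, y, z axes.
In Python, from rig import telemetry, get_image, camera_params, close_job, env gives the robot as it stands.
- The arm moves only by the tool apply_moves, never from a script. Its argument "motion" is a list of rows, each an object of numbers: "tx", "ty", "tz": the shift along the tool's x, y, z in cm; "turn": the turn about the tool's z in degrees; "jaw": the gripper's target within -1 to 1 (fully open at 1, half-way at 0, shut at -1). In form: [{"tx": .., "ty": .., "tz": .., "turn": .., "jaw": ..}, ...]. A call has 1 to 5 rows; each row is the pose to reach, as a shift and turn from the pose measured when the call began, along the tool's axes at that moment; what a row does not reach only later rows make up. A row lasts 1/12 s, in which the tool goes at most 41.7 mm and 7.16 degrees, less where a joint would pass 70% of its speed; a pose out of reach is approached as far as the arm can. A call with a gripper value outside its range is refused whole. The fingers move at their own pace and stop on an object; "squeeze" is the grip in N (left out, the last holds). Time passes only in rows, so rows that repeat a pose let the fingers close. It gives the time, the measured TCP pose, the force and the opening at its end, in the units of the state.
- telemetry.observe(): the state, without advancing time (a new reading comes with each control period).
- get_image(name): name is "scene" or "top"; returns (picture, depth): 384x512x3 uint8, red, green, blue; 384x512 float32, m along the optical axis (not along the pixel's ray), 0 where there is no reading.
- camera_params(name): a dict with "fx", "fy", "cx", "cy" (pixels), "D" ([k1, k2, p1, p2, k3] as OpenCV has them; the pictures are not rectified), "rvec" (rotation vector, rad) and "tvec" (3), from world to camera coordinates, as OpenCV has them. Camera axes: x right, y down, z forward; pixel columns grow to the right and rows downward; lengths in m; the calibration is good to about 2 mm. A picture is of the moment at which its call begins. camera_params takes no time and is no camera call.
- close_job(): hands the job in, once; it reports no verdict.
The state is a dict: "time_s": time; "q": joint angles; "qvel": joint speeds; "joint_efforts": joint torques, N m; "position": TCP position; "tool_rot": TCP orientation; "ft_force": force on the tool from outside, world axes, zero at the start; "wrist_torque": the same for the moment, N m; "grip_width": finger opening in m.
Only numpy, scipy, OpenCV 4.12 (cv2) and the standard library are available. Lean on these libraries where they do the work, as an engineer would, in place of code of your own. Each camera call takes 0.05 s, during which the arm holds its last target. There are 200 camera calls.

### The job

Slide the kit carrier into its loading station (blue plate) until it clicks in; then tell the full from the empty of the jars standing on the robot's left by their weight in the hand, stand every full jar in a black-padded nest of the carrier, lift the roll of thread tape off its post and lay it flat in the blue-padded nest, and stand every empty jar upright in the grey returns tray. Once all the full jars and the tape are in their nests at the loading station, slide the carrier along to the hand-over station (green plate) until it clicks in, with everything still in place. The empties may be cleared at any time.

Things in the scene. Friction and masses are not known exactly. Their poses are not given: they have to be found in the camera images.
- kit_carrier (a joint): carrier plate 176 x 190 mm, top 44 mm above the bench, on a low rail 444 x 212 mm. 0 m at the loading station (blue plate, +y end), 0.180 at hand-over (green, -y end). Hard stops 10 mm beyond each. A spring plunger clicks into a notch at each: it draws in from about 4 mm and pulls out at about 10 N; elsewhere the carrier slides against 1 to 3 N and stays put. Starts between the stations
- carrier_handle (a point): middle of the carrier's hoop handle: level black bar 12 mm thick, 90 mm long, across the rail (along this frame's x), 135 mm above the bench at the carrier's -y end, 57 mm from the nearest nest centres and higher than the jars; grasp from above. y runs along the rail towards the loading station
- nest_a (a point): carrier nest for a jar: centre of a black pad on the carrier's top, amid four upright round-topped pins (8 mm thick, 14 mm high, on its diagonals, 60 mm circle free); z up, x across the rail, y along it. Nests stand 86 mm apart across the rail, 80 mm along it
- nest_b (a point): carrier nest for a jar: centre of a black pad on the carrier's top, amid four upright round-topped pins (8 mm thick, 14 mm high, on its diagonals, 60 mm circle free); z up, x across the rail, y along it. Nests stand 86 mm apart across the rail, 80 mm along it
- nest_c (a point): carrier nest for a jar: centre of a black pad on the carrier's top, amid four upright round-topped pins (8 mm thick, 14 mm high, on its diagonals, 60 mm circle free); z up, x across the rail, y along it. Nests stand 86 mm apart across the rail, 80 mm along it
- roll_nest (a point): carrier nest for the tape roll: centre of a blue pad on the carrier's top, amid four pins as for the jars, 63 mm circle free. The roll lying flat in it has its centre 7 mm above this point
- jar_1_mid (a point): opaque white screw-top jar, red lid, 54 mm across (body 52), 69 mm high, standing; point at its centre, 34.5 mm up, z along its axis. Four to six are there: 1 to 3 full (0.25 to 0.35 kg), 1 to 3 empty (0.035 to 0.055 kg); full and empty look the same and any jar may be either
- jar_2_mid (a point): opaque white screw-top jar, red lid, 54 mm across (body 52), 69 mm high, standing; point at its centre, 34.5 mm up, z along its axis. Four to six are there: 1 to 3 full (0.25 to 0.35 kg), 1 to 3 empty (0.035 to 0.055 kg); full and empty look the same and any jar may be either
- jar_3_mid (a point): opaque white screw-top jar, red lid, 54 mm across (body 52), 69 mm high, standing; point at its centre, 34.5 mm up, z along its axis. Four to six are there: 1 to 3 full (0.25 to 0.35 kg), 1 to 3 empty (0.035 to 0.055 kg); full and empty look the same and any jar may be either
- jar_4_mid (a point): opaque white screw-top jar, red lid, 54 mm across (body 52), 69 mm high, standing; point at its centre, 34.5 mm up, z along its axis. Four to six are there: 1 to 3 full (0.25 to 0.35 kg), 1 to 3 empty (0.035 to 0.055 kg); full and empty look the same and any jar may be either
- jar_5_mid (a point): opaque white screw-top jar, red lid, 54 mm across (body 52), 69 mm high, standing; point at its centre, 34.5 mm up, z along its axis. Four to six are there: 1 to 3 full (0.25 to 0.35 kg), 1 to 3 empty (0.035 to 0.055 kg); full and empty look the same and any jar may be either
- jar_6_mid (a point): opaque white screw-top jar, red lid, 54 mm across (body 52), 69 mm high, standing; point at its centre, 34.5 mm up, z along its axis. Four to six are there: 1 to 3 full (0.25 to 0.35 kg), 1 to 3 empty (0.035 to 0.055 kg); full and empty look the same and any jar may be either
- tape_roll_mid (a point): roll of thread seal tape, blue with a white hub: ring 57 mm across, 30 mm hole, 14 mm high (blue rim 10 mm), 0.03 kg; point at its centre, z along its axis. Starts flat round the tape post on a 38 mm wide collar, underside 30 mm above the bench
- tape_post_top (a point): top of the upright 16 mm steel tape post, 78 mm above the bench; its round foot is 80 mm wide and 8 mm high
- returns_tray_in (a point): centre of the inner floor, 4 mm above the bench, of the fixed grey returns tray: inside 267 mm along this frame's x and 132 mm along its y, walls 4 mm thick, 28 mm high
Mind the look-alikes: they are no part of the job. What is shaped like the part that bears jar_4_mid but purple or yellow is not meant.

How it is judged (in metres and radians):
On the way, in this order (a step that is already met when the one before it is completed fails the run):
1. the carrier is clicked into the loading station (value of joint kit_carrier between -0.003 and 0.003 m and velocity of joint kit_carrier between -0.01 and 0.01 m/s), for 0.2 s.
2. every full jar stands in a black nest and the tape roll lies in the blue nest, with the carrier at the loading station; no jar still standing elsewhere is a full one (it rests with under 1.2 N) (value of joint kit_carrier between -0.004 and 0.004 m and ((((horizontal distance between jar_1_mid and nest_a below 0.008 m and z of jar_1_mid in the frame of nest_a between 0.0265 and 0.0425 m) or (horizontal distance between jar_1_mid and nest_b below 0.008 m and z of jar_1_mid in the frame of nest_b between 0.0265 and 0.0425 m) or (horizontal distance between jar_1_mid and nest_c below 0.008 m and z of jar_1_mid in the frame of nest_c between 0.0265 and 0.0425 m)) and angle between jar_1_mid's own z axis and vertical below 0.15 rad and contact force between jar_1 and kit_carrier above 1.5 N) or contact force between jar_1 and anything else below 1.2 N) and ((((horizontal distance between jar_2_mid and nest_a below 0.008 m and z of jar_2_mid in the frame of nest_a between 0.0265 and 0.0425 m) or (horizontal distance between jar_2_mid and nest_b below 0.008 m and z of jar_2_mid in the frame of nest_b between 0.0265 and 0.0425 m) or (horizontal distance between jar_2_mid and nest_c below 0.008 m and z of jar_2_mid in the frame of nest_c between 0.0265 and 0.0425 m)) and angle between jar_2_mid's own z axis and vertical below 0.15 rad and contact force between jar_2 and kit_carrier above 1.5 N) or contact force between jar_2 and anything else below 1.2 N) and ((((horizontal distance between jar_3_mid and nest_a below 0.008 m and z of jar_3_mid in the frame of nest_a between 0.0265 and 0.0425 m) or (horizontal distance between jar_3_mid and nest_b below 0.008 m and z of jar_3_mid in the frame of nest_b between 0.0265 and 0.0425 m) or (horizontal distance between jar_3_mid and nest_c below 0.008 m and z of jar_3_mid in the frame of nest_c between 0.0265 and 0.0425 m)) and angle between jar_3_mid's own z axis and vertical below 0.15 rad and contact force between jar_3 and kit_carrier above 1.5 N) or contact force between jar_3 and anything else below 1.2 N) and ((((horizontal distance between jar_4_mid and nest_a below 0.008 m and z of jar_4_mid in the frame of nest_a between 0.0265 and 0.0425 m) or (horizontal distance between jar_4_mid and nest_b below 0.008 m and z of jar_4_mid in the frame of nest_b between 0.0265 and 0.0425 m) or (horizontal distance between jar_4_mid and nest_c below 0.008 m and z of jar_4_mid in the frame of nest_c between 0.0265 and 0.0425 m)) and angle between jar_4_mid's own z axis and vertical below 0.15 rad and contact force between jar_4 and kit_carrier above 1.5 N) or contact force between jar_4 and anything else below 1.2 N) and ((((horizontal distance between jar_5_mid and nest_a below 0.008 m and z of jar_5_mid in the frame of nest_a between 0.0265 and 0.0425 m) or (horizontal distance between jar_5_mid and nest_b below 0.008 m and z of jar_5_mid in the frame of nest_b between 0.0265 and 0.0425 m) or (horizontal distance between jar_5_mid and nest_c below 0.008 m and z of jar_5_mid in the frame of nest_c between 0.0265 and 0.0425 m)) and angle between jar_5_mid's own z axis and vertical below 0.15 rad and contact force between jar_5 and kit_carrier above 1.5 N) or contact force between jar_5 and anything else below 1.2 N) and ((((horizontal distance between jar_6_mid and nest_a below 0.008 m and z of jar_6_mid in the frame of nest_a between 0.0265 and 0.0425 m) or (horizontal distance between jar_6_mid and nest_b below 0.008 m and z of jar_6_mid in the frame of nest_b between 0.0265 and 0.0425 m) or (horizontal distance between jar_6_mid and nest_c below 0.008 m and z of jar_6_mid in the frame of nest_c between 0.0265 and 0.0425 m)) and angle between jar_6_mid's own z axis and vertical below 0.15 rad and contact force between jar_6 and kit_carrier above 1.5 N) or contact force between jar_6 and anything else below 1.2 N) and horizontal distance between tape_roll_mid and roll_nest below 0.008 m and z of tape_roll_mid in the frame of roll_nest between -0.001 and 0.015 m), for 0.2 s.
3. the carrier is clicked into the hand-over station (value of joint kit_carrier between 0.177 and 0.183 m and velocity of joint kit_carrier between -0.01 and 0.01 m/s), for 0.2 s.
At the end, for the whole second after the job is handed in: The carrier stands at the hand-over station to 3 mm; every full jar stands upright in one of the three black nests (within 8 mm of its centre) and the tape roll lies flat in the blue nest (within 8 mm); every empty jar stands upright on the floor of the returns tray; all at rest and released (all of step 3 and ((((horizontal distance between jar_1_mid and nest_a below 0.008 m and z of jar_1_mid in the frame of nest_a between 0.0265 and 0.0425 m) or (horizontal distance between jar_1_mid and nest_b below 0.008 m and z of jar_1_mid in the frame of nest_b between 0.0265 and 0.0425 m) or (horizontal distance between jar_1_mid and nest_c below 0.008 m and z of jar_1_mid in the frame of nest_c between 0.0265 and 0.0425 m)) and angle between jar_1_mid's own z axis and vertical below 0.15 rad and contact force between jar_1 and kit_carrier above 1.5 N) or (x of jar_1_mid in the frame of returns_tray_in between -0.115 and 0.115 m and y of jar_1_mid in the frame of returns_tray_in between -0.045 and 0.045 m and z of jar_1_mid in the frame of returns_tray_in between 0.026 and 0.043 m and angle between jar_1_mid's own z axis and vertical below 0.15 rad and contact force between jar_1 and returns_tray below 1.2 N)) and ((((horizontal distance between jar_2_mid and nest_a below 0.008 m and z of jar_2_mid in the frame of nest_a between 0.0265 and 0.0425 m) or (horizontal distance between jar_2_mid and nest_b below 0.008 m and z of jar_2_mid in the frame of nest_b between 0.0265 and 0.0425 m) or (horizontal distance between jar_2_mid and nest_c below 0.008 m and z of jar_2_mid in the frame of nest_c between 0.0265 and 0.0425 m)) and angle between jar_2_mid's own z axis and vertical below 0.15 rad and contact force between jar_2 and kit_carrier above 1.5 N) or (x of jar_2_mid in the frame of returns_tray_in between -0.115 and 0.115 m and y of jar_2_mid in the frame of returns_tray_in between -0.045 and 0.045 m and z of jar_2_mid in the frame of returns_tray_in between 0.026 and 0.043 m and angle between jar_2_mid's own z axis and vertical below 0.15 rad and contact force between jar_2 and returns_tray below 1.2 N)) and ((((horizontal distance between jar_3_mid and nest_a below 0.008 m and z of jar_3_mid in the frame of nest_a between 0.0265 and 0.0425 m) or (horizontal distance between jar_3_mid and nest_b below 0.008 m and z of jar_3_mid in the frame of nest_b between 0.0265 and 0.0425 m) or (horizontal distance between jar_3_mid and nest_c below 0.008 m and z of jar_3_mid in the frame of nest_c between 0.0265 and 0.0425 m)) and angle between jar_3_mid's own z axis and vertical below 0.15 rad and contact force between jar_3 and kit_carrier above 1.5 N) or (x of jar_3_mid in the frame of returns_tray_in between -0.115 and 0.115 m and y of jar_3_mid in the frame of returns_tray_in between -0.045 and 0.045 m and z of jar_3_mid in the frame of returns_tray_in between 0.026 and 0.043 m and angle between jar_3_mid's own z axis and vertical below 0.15 rad and contact force between jar_3 and returns_tray below 1.2 N)) and ((((horizontal distance between jar_4_mid and nest_a below 0.008 m and z of jar_4_mid in the frame of nest_a between 0.0265 and 0.0425 m) or (horizontal distance between jar_4_mid and nest_b below 0.008 m and z of jar_4_mid in the frame of nest_b between 0.0265 and 0.0425 m) or (horizontal distance between jar_4_mid and nest_c below 0.008 m and z of jar_4_mid in the frame of nest_c between 0.0265 and 0.0425 m)) and angle between jar_4_mid's own z axis and vertical below 0.15 rad and contact force between jar_4 and kit_carrier above 1.5 N) or (x of jar_4_mid in the frame of returns_tray_in between -0.115 and 0.115 m and y of jar_4_mid in the frame of returns_tray_in between -0.045 and 0.045 m and z of jar_4_mid in the frame of returns_tray_in between 0.026 and 0.043 m and angle between jar_4_mid's own z axis and vertical below 0.15 rad and contact force between jar_4 and returns_tray below 1.2 N)) and ((((horizontal distance between jar_5_mid and nest_a below 0.008 m and z of jar_5_mid in the frame of nest_a between 0.0265 and 0.0425 m) or (horizontal distance between jar_5_mid and nest_b below 0.008 m and z of jar_5_mid in the frame of nest_b between 0.0265 and 0.0425 m) or (horizontal distance between jar_5_mid and nest_c below 0.008 m and z of jar_5_mid in the frame of nest_c between 0.0265 and 0.0425 m)) and angle between jar_5_mid's own z axis and vertical below 0.15 rad and contact force between jar_5 and kit_carrier above 1.5 N) or (x of jar_5_mid in the frame of returns_tray_in between -0.115 and 0.115 m and y of jar_5_mid in the frame of returns_tray_in between -0.045 and 0.045 m and z of jar_5_mid in the frame of returns_tray_in between 0.026 and 0.043 m and angle between jar_5_mid's own z axis and vertical below 0.15 rad and contact force between jar_5 and returns_tray below 1.2 N)) and ((((horizontal distance between jar_6_mid and nest_a below 0.008 m and z of jar_6_mid in the frame of nest_a between 0.0265 and 0.0425 m) or (horizontal distance between jar_6_mid and nest_b below 0.008 m and z of jar_6_mid in the frame of nest_b between 0.0265 and 0.0425 m) or (horizontal distance between jar_6_mid and nest_c below 0.008 m and z of jar_6_mid in the frame of nest_c between 0.0265 and 0.0425 m)) and angle between jar_6_mid's own z axis and vertical below 0.15 rad and contact force between jar_6 and kit_carrier above 1.5 N) or (x of jar_6_mid in the frame of returns_tray_in between -0.115 and 0.115 m and y of jar_6_mid in the frame of returns_tray_in between -0.045 and 0.045 m and z of jar_6_mid in the frame of returns_tray_in between 0.026 and 0.043 m and angle between jar_6_mid's own z axis and vertical below 0.15 rad and contact force between jar_6 and returns_tray below 1.2 N)) and horizontal distance between tape_roll_mid and roll_nest below 0.008 m and z of tape_roll_mid in the frame of roll_nest between -0.001 and 0.015 m and linear speed of each of jar_1, jar_2, jar_3, jar_4, jar_5, jar_6, tape_roll below 0.02 m/s); the robot touches nothing.
Of jar_1, jar_2, jar_3, jar_4, jar_5, jar_6 only 4 to 6 are there at a start; the rules pass over those that are not, and their reading is None.
At some moment in a run one of jar_1, jar_2, jar_3, jar_4, jar_5, jar_6 may be knocked a few centimetres aside while the robot is not near it.
Once in a run the grip may slacken for a moment while it holds something.
It also fails if it takes over 210 s, if anything falls off the work surface, if the arm or the gripper's body presses on something with over 40 N, if the wrist force passes 120 N, or if a joint passes its speed limit or range.

## Working session

There is one attempt and no reset: what is moved stays moved. The work goes in short steps, Python scripts to look and compute and a tool call to move; the robot and the scene stay as the last step left them, time stands still between calls to the robot, and variables do not carry over. Pictures are saved under pics/ and viewed, about 12 in all and at most 16, crops included, and the job is handed in when it is done.

Besides the shell and the picture viewer there is one more tool, called after "Call:" in YAML: its name, and indented under it one key for each argument. apply_moves: Moves the arm, as the interface text tells. Its arguments: {"type":"object","properties":{"motion":{"type":"array"},"squeeze":{"type":"number"}},"required":["motion"]}

```bash
ls; mkdir -p pics; cat > h.py <<'E'
import numpy as np, cv2
from rig import telemetry, get_image, camera_params, close_job, env
def snap(name,fn=None):
    im,d=get_image(name)
    if fn: cv2.imwrite('pics/'+fn,im[:,:,::-1])
    return im,d
def world(name,d):
    p=camera_params(name);K=np.array([[p['fx'],0,p['cx']],[0,p['fy'],p['cy']],[0,0,1.]])
    h,w=d.shape;u,v=np.meshgrid(np.arange(w),np.arange(h))
    n=cv2.undistortPoints(np.stack([u,v],-1).reshape(-1,1,2).astype(float),K,np.array(p['D'],float)).reshape(h,w,2)
    c=np.dstack([n[...,0]*d,n[...,1]*d,d]);R=cv2.Rodrigues(np.array(p['rvec'],float))[0]
    W=(c-np.array(p['tvec'],float).ravel())@R
    W[d<=0]=np.nan
    return W
def st():
    s=telemetry.observe();print({k:np.round(s[k],4).tolist() for k in('time_s','q','position','tool_rot','ft_force','grip_width')});return s
E
python3 - <<'E'
from h import *
s=st()
for n in('scene','top'):
    im,d=snap(n,n+'0.png');W=world(n,d);np.save(n+'0.npy',W);print(n,np.nanmin(W,(0,1)),np.nanmax(W,(0,1)))
    p=camera_params(n);R=cv2.Rodrigues(np.array(p['rvec'],float))[0];print(-R.T@np.array(p['tvec']).ravel())
E
```

```text
pics
{'time_s': 0.0, 'q': [64.7276, 21.8419, 74.3865, 0.0001, 83.8602, -12.3364], 'position': [0.123, 0.5358, 0.2477], 'tool_rot': [[-0.9746, 0.2239, -0.0007], [0.2239, 0.9746, -0.0014], [0.0003, -0.0015, -1.0]], 'ft_force': [0.2957, 0.53, 0.108], 'grip_width': 0.0854}
scene [-0.26949507 -0.69680308 -0.93460633] [3.66347702 2.76283506 0.68266346]
[-0.50456653 -0.54456615  0.87905635]
top [-0.29870244 -1.23336149 -0.92260905] [2.0442822  1.69832988 0.51386897]
[0.25807745 0.02628289 1.05536773]
```

View pics/top0.png

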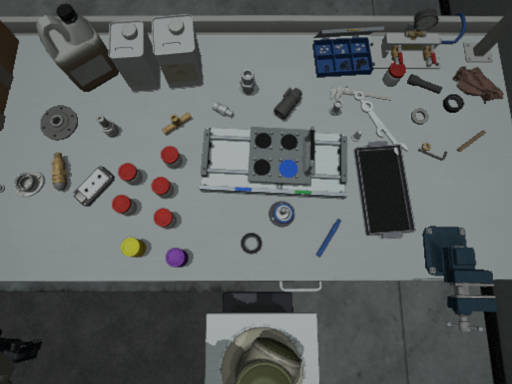

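View pics/scene0.png

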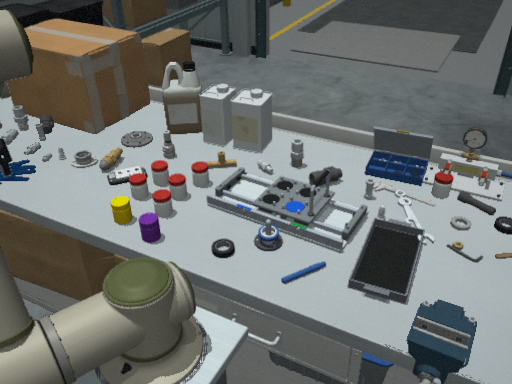

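The top view shows 5 red-lid jars at the left: (170,155), (128,172), (161,186), (122,204) and (163,217). The carrier is at (280,155) with its handle at (312,150), the blue nest is at (288,168), the tape post is at (282,212), and the returns tray is at (385,190). The yellow and purple jars, and the red one at (397,70), are look-alikes.

```bash
cat >> h.py <<'E'
def comps(mask,W,amin=15,name=''):
    n,l,s,c=cv2.connectedComponentsWithStats(mask.astype(np.uint8))
    out=[]
    for i in range(1,n):
        if s[i,4]>=amin:
            m=(l==i)&np.isfinite(W[...,0]);P=W[m]
            if len(P)==0: continue
            print(name,np.round(c[i]).astype(int),s[i,4],'med',np.round(np.median(P,0),4),'mid',np.round((np.percentile(P,2,0)+np.percentile(P,98,0))/2,4),'zmax',round(np.percentile(P[:,2],95),3));out.append(np.median(P,0))
    return out
def red(im):
    h=cv2.cvtColor(im,cv2.COLOR_RGB2HSV);return ((h[...,0]<8)|(h[...,0]>172))&(h[...,1]>150)&(h[...,2]>80)
def blue(im):
    h=cv2.cvtColor(im,cv2.COLOR_RGB2HSV);return (h[...,0]>100)&(h[...,0]<125)&(h[...,1]>150)&(h[...,2]>60)
E
python3 - <<'E'
from h import *
for n in('top',):
    im=cv2.imread(f'pics/{n}0.png')[:,:,::-1];W=np.load(n+'0.npy')
    comps(red(im)&(W[...,2]>.06),W,15,'red'); comps(blue(im),W,10,'blue')
    z=W[...,2]
    # carrier region
    sub=np.zeros(z.shape,bool);sub[120:205,195:350]=1
    m=sub&(abs(z-.044)<.004);comps(m,W,100,'plate')
    P=W[m][:,:2].astype(np.float32);print('plate rect',cv2.minAreaRect(P))
    m=sub&(z>.115)&(z<.15);comps(m,W,20,'bar');P=W[m][:,:2].astype(np.float32);print('bar',cv2.minAreaRect(P))
    g=im.max(2)<45
    comps(sub&g&(z<.06)&(z>.03),W,30,'black')
    sub[:]=0;sub[185:235,260:305]=1
    comps(sub&(z>.06),W,3,'post');comps(sub&(z>.035)&(z<.055),W,10,'roll')
    sub[:]=0;sub[135:245,345:420]=1
    m=sub&(z>.02)&(z<.035);comps(m,W,30,'traywall');
    P=W[m][:,:2].astype(np.float32);print('tray',cv2.minAreaRect(P))
    m=sub&g&(z<.015);P=W[m][:,:2].astype(np.float32);print('trayfloor',cv2.minAreaRect(P));comps(m,W,300,'floor')
    for p in [(150,240),(320,60),(330,240)]: print('bench',W[p])
E
python3 -c "
import cv2
a=cv2.imread('pics/top0.png');c=cv2.resize(a[115:250,190:420],None,fx=3.4,fy=3.4,interpolation=cv2.INTER_CUBIC);cv2.imwrite('pics/crop0.png',c)"
```

```text
red [400  57] 23 med [ 0.9155 -0.438   0.0957] mid [ 0.9148 -0.437   0.0948] zmax 0.098
red [433  58] 22 med [ 0.9159 -0.5416  0.0949] mid [ 0.9126 -0.5412  0.0961] zmax 0.099
red [397  69] 153 med [ 0.8901 -0.4361  0.069 ] mid [ 0.8883 -0.4369  0.069 ] zmax 0.072
red [169 154] 211 med [0.6071 0.272  0.0692] mid [0.6063 0.2707 0.0689] zmax 0.072
red [127 171] 217 med [0.5546 0.3935 0.0687] mid [0.5539 0.3935 0.0689] zmax 0.072
red [160 185] 220 med [0.5119 0.2929 0.0689] mid [0.5109 0.2925 0.0691] zmax 0.072
red [121 203] 233 med [0.4584 0.404  0.069 ] mid [0.4577 0.4041 0.0689] zmax 0.073
red [163 217] 240 med [0.4181 0.2805 0.0688] mid [0.418  0.2801 0.0688] zmax 0.072
blue [460  29] 81 med [ 1.0325 -0.6639  0.0728] mid [ 1.045  -0.6359  0.0694] zmax 0.08
blue [343  61] 606 med [ 0.9584 -0.2891  0.0034] mid [ 0.9678 -0.2819  0.0153] zmax 0.031
blue [327  50] 166 med [ 1.0029 -0.237   0.0041] mid [ 0.9986 -0.2308  0.0147] zmax 0.03
blue [361  44] 12 med [ 1.0311 -0.3501  0.003 ] mid [ 1.0278 -0.3545  0.0025] zmax 0.004
blue [288 168] 246 med [ 0.5705 -0.0831  0.0453] mid [ 0.5705 -0
[... 1255 characters left out ...]
med [ 0.5005 -0.0583  0.0385] mid [ 0.5045 -0.0643  0.0391] zmax 0.042
roll [283 213] 182 med [ 0.4331 -0.065   0.0418] mid [ 0.4335 -0.0649  0.0418] zmax 0.046
traywall [385 190] 717 med [ 0.5043 -0.38    0.027 ] mid [ 0.5116 -0.3768  0.0262] zmax 0.031
tray ((0.5231479406356812, -0.35202300548553467), (0.32857540249824524, 0.19561651349067688), 3.03096604347229)
trayfloor ((0.5148528814315796, -0.376328706741333), (0.2638246417045593, 0.13844427466392517), 3.9410130977630615)
floor [383 191] 3097 med [ 0.5079 -0.3812  0.0049] mid [ 0.5132 -0.3819  0.0049] zmax 0.008
bench [0.64098734 0.06307469 0.01050963]
bench [ 0.02279282  1.04532466 -0.89302963]
bench [0.10329404 0.06075444 0.00399471]
```

View pics/crop0.png

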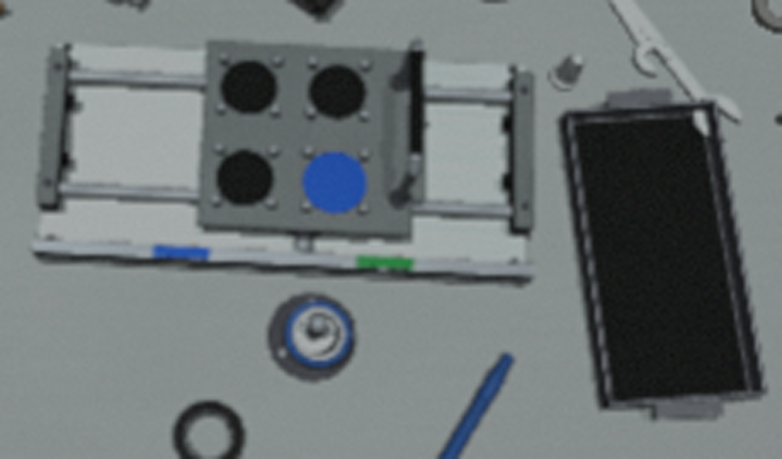

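Five jars in total, and the rail is yawed by about 3°. I'll first turn the tool square to the rail, then work in rail coordinates.

```bash
cat >> h.py <<'E'
def rel(x,y,z,yaw=3.0):
    """tool shift (cm) and turn (deg) from here to world x,y,z with tool y axis = rail +y (yaw deg)"""
    s=telemetry.observe();R=np.array(s['tool_rot']);d=R.T@(np.array([x,y,z])-s['position'])*100
    th=np.degrees(np.arctan2(-R[0,1],R[1,1]))
    print('from',np.round(s['position'],4),'rel tx,ty,tz',np.round(d,2),'turn',round(-(yaw-th),2),'F',np.round(s['ft_force'],2),'w',round(s['grip_width'],4),'t',round(s['time_s'],1))
E
python3 -c "
from h import *
rel(.609,-.142,.25);print(env.tip_extent)"
```

```text
from [0.123  0.5358 0.2478] rel tx,ty,tz [-62.54 -55.18  -0.17] turn -15.94 F [ 0.3  -0.51 -0.67] w 0.0854 t 0.1
0.017
```

Call:
apply_moves:
  motion:
    - {"tx": 0,"ty": 0,"tz": 0,"turn": -5}
    - {"tx": 0,"ty": 0,"tz": 0,"turn": -9.94}
    - {"tx": 0,"ty": 0,"tz": 0,"turn": -9.94}

```text
invalid input
```

```bash
python3 -c "
from h import *
rel(.609,-.142,.25);st()"
```

```text
from [0.123  0.5358 0.2478] rel tx,ty,tz [-62.54 -55.18  -0.17] turn -15.94 F [ 0.3  -0.51 -0.67] w 0.0854 t 0.1
{'time_s': 0.1, 'q': [64.7283, 21.8388, 74.3788, -0.0009, 83.8586, -12.3365], 'position': [0.123, 0.5358, 0.2478], 'tool_rot': [[-0.9746, 0.2238, -0.0006], [0.2238, 0.9746, -0.0012], [0.0003, -0.0013, -1.0]], 'ft_force': [0.2992, -0.5117, -0.6682], 'grip_width': 0.0854}
```

```bash
sed -i 's/yaw=3.0/yaw=-3.0/' h.py
```

Call:
apply_moves:
  motion:
    - {"tx": 0,"ty": 0,"tz": 0,"turn": -5,"jaw": 1}
    - {"tx": 0,"ty": 0,"tz": 0,"turn": -9.94,"jaw": 1}
    - {"tx": 0,"ty": 0,"tz": 0,"turn": -9.94,"jaw": 1}

```text
time_s: 0.35
position: [0.123, 0.5357, 0.2474]
tool_rot: [[-0.999, 0.049, -0.001], [0.049, 0.999, -0.002], [0.001, -0.002, -1.0]]
ft_force: [0.1, -0.3, -0.7]
grip_width: 0.0852
```

```bash
python3 -c "
from h import *
rel(.609,-.142,.25);st()"
```

```text
from [0.123  0.5357 0.2474] rel tx,ty,tz [-51.89 -65.29  -0.17] turn 0.17 F [ 0.11 -0.31 -0.73] w 0.0852 t 0.3
{'time_s': 0.35, 'q': [64.7266, 21.8573, 74.4077, 0.0023, 83.8573, -22.4468], 'position': [0.123, 0.5357, 0.2474], 'tool_rot': [[-0.9988, 0.0493, -0.0009], [0.0493, 0.9988, -0.0019], [0.0009, -0.002, -1.0]], 'ft_force': [0.1086, -0.3055, -0.7311], 'grip_width': 0.0852}
```

Call:
apply_moves:
  motion:
    - {"tx": -2.6,"ty": -3.1,"tz": 0,"turn": 0,"jaw": 1}
    - {"tx": -5.2,"ty": -6.2,"tz": 0,"turn": 0,"jaw": 1}
    - {"tx": -7.8,"ty": -9.4,"tz": 0,"turn": 0,"jaw": 1}
    - {"tx": -10.4,"ty": -12.5,"tz": 0,"turn": 0,"jaw": 1}
    - {"tx": -13,"ty": -15.7,"tz": 0,"turn": 0,"jaw": 1}

```text
time_s: 0.77
position: [0.2456, 0.3709, 0.2475]
tool_rot: [[-0.999, 0.052, -0.001], [0.052, 0.999, -0.002], [0.001, -0.002, -1.0]]
ft_force: [1.4, -0.6, -0.0]
grip_width: 0.0852
```

Call:
apply_moves:
  motion:
    - {"tx": -2.6,"ty": -3.1,"tz": 0,"turn": 0,"jaw": 1}
    - {"tx": -5.2,"ty": -6.2,"tz": 0,"turn": 0,"jaw": 1}
    - {"tx": -7.8,"ty": -9.4,"tz": 0,"turn": 0,"jaw": 1}
    - {"tx": -10.4,"ty": -12.5,"tz": 0,"turn": 0,"jaw": 1}
    - {"tx": -13,"ty": -15.7,"tz": 0,"turn": 0,"jaw": 1}

```text
time_s: 1.18
position: [0.368, 0.2056, 0.2478]
tool_rot: [[-0.999, 0.055, -0.001], [0.055, 0.999, -0.002], [0.001, -0.002, -1.0]]
ft_force: [-0.0, 1.0, 0.9]
grip_width: 0.0853
```

Call:
apply_moves:
  motion:
    - {"tx": -2.6,"ty": -3.1,"tz": 0,"turn": 0,"jaw": 1}
    - {"tx": -5.2,"ty": -6.2,"tz": 0,"turn": 0,"jaw": 1}
    - {"tx": -7.8,"ty": -9.4,"tz": 0,"turn": 0,"jaw": 1}
    - {"tx": -10.4,"ty": -12.5,"tz": 0,"turn": 0,"jaw": 1}
    - {"tx": -13,"ty": -15.7,"tz": 0,"turn": 0,"jaw": 1}

```text
time_s: 1.6
position: [0.49, 0.0398, 0.248]
tool_rot: [[-0.998, 0.058, -0.001], [0.058, 0.998, -0.002], [0.001, -0.002, -1.0]]
ft_force: [1.3, 1.0, 0.4]
grip_width: 0.0852
```

Call:
apply_moves:
  motion:
    - {"tx": -2.6,"ty": -3.1,"tz": 0,"turn": 0,"jaw": 1}
    - {"tx": -5.2,"ty": -6.2,"tz": 0,"turn": 0,"jaw": 1}
    - {"tx": -7.8,"ty": -9.4,"tz": 0,"turn": 0,"jaw": 1}
    - {"tx": -10.4,"ty": -12.5,"tz": 0,"turn": 0,"jaw": 1}
    - {"tx": -10.4,"ty": -12.5,"tz": 0,"turn": 0,"jaw": 1}

```text
time_s: 2.02
position: [0.5892, -0.0967, 0.2464]
tool_rot: [[-0.998, 0.066, -0.001], [0.066, 0.998, -0.003], [0.001, -0.003, -1.0]]
ft_force: [-0.6, 0.6, -0.4]
grip_width: 0.0856
```

```bash
python3 -c "
from h import *
rel(.609,-.142,.25);rel(.609,-.142,.139)"
```

```text
from [ 0.5892 -0.0967  0.2464] rel tx,ty,tz [-2.27 -4.4  -0.35] turn -0.76 F [-0.6   0.65 -0.43] w 0.0856 t 2.0
from [ 0.5892 -0.0967  0.2464] rel tx,ty,tz [-2.28 -4.36 10.75] turn -0.76 F [-0.6   0.65 -0.43] w 0.0856 t 2.0
```

Call:
apply_moves:
  motion:
    - {"tx": -2.28,"ty": -4.4,"tz": 0,"turn": -0.8,"jaw": 1}
    - {"tx": -2.28,"ty": -4.4,"tz": 0,"turn": -0.8,"jaw": 1}
    - {"tx": -2.28,"ty": -4.4,"tz": 4,"turn": -0.8,"jaw": 1}
    - {"tx": -2.28,"ty": -4.4,"tz": 8,"turn": -0.8,"jaw": 1}
    - {"tx": -2.28,"ty": -4.38,"tz": 11.3,"turn": -0.8,"jaw": 1}
  squeeze: 40

```text
time_s: 2.43
position: [0.6083, -0.1423, 0.1309]
tool_rot: [[-0.998, 0.055, -0.003], [0.055, 0.998, -0.002], [0.003, -0.002, -1.0]]
ft_force: [1.0, -0.4, -0.3]
grip_width: 0.0857
```

Call:
apply_moves:
  motion:
    - {"tx": 0,"ty": 0,"tz": 0,"turn": 0,"jaw": 1}
    - {"tx": 0,"ty": 0,"tz": 0,"turn": 0,"jaw": 0}
    - {"tx": 0,"ty": 0,"tz": 0,"turn": 0,"jaw": -0.5}
    - {"tx": 0,"ty": 0,"tz": 0,"turn": 0,"jaw": -1}
    - {"tx": 0,"ty": 0,"tz": 0,"turn": 0,"jaw": -1}

```text
time_s: 2.85
position: [0.6091, -0.1425, 0.1332]
tool_rot: [[-0.998, 0.056, 0.001], [0.056, 0.998, -0.004], [-0.001, -0.004, -1.0]]
ft_force: [0.8, -0.0, -0.6]
grip_width: 0.0383
```

Call:
apply_moves:
  motion:
    - {"tx": 0,"ty": 0,"tz": 0,"turn": 0,"jaw": -1}
    - {"tx": 0,"ty": 0,"tz": 0,"turn": 0,"jaw": -1}
    - {"tx": 0,"ty": 0,"tz": 0,"turn": 0,"jaw": -1}
    - {"tx": 0,"ty": 0,"tz": 0,"turn": 0,"jaw": -1}
    - {"tx": 0,"ty": 0,"tz": 0,"turn": 0,"jaw": -1}

```text
time_s: 3.27
position: [0.6096, -0.1422, 0.1348]
tool_rot: [[-0.998, 0.055, 0.003], [0.055, 0.998, -0.004], [-0.004, -0.004, -1.0]]
ft_force: [-0.4, 2.3, 6.4]
grip_width: 0.0108
```

```bash
python3 - <<'E'
from h import *
rel(.609,-.142,.133)
W=np.load('top0.npy');im=cv2.imread('pics/top0.png')[:,:,::-1]
u=np.array([.0523,.9986])
h=cv2.cvtColor(im,cv2.COLOR_RGB2HSV)
sub=np.zeros(h.shape[:2],bool);sub[180:200,195:350]=1
b=W[blue(im)&sub][:,:2];g=W[(h[...,0]>45)&(h[...,0]<80)&(h[...,1]>100)&sub][:,:2]
print('blue',b.mean(0)@u,np.ptp(b@u),'green',g.mean(0)@u,np.ptp(g@u))
z=W[...,2];c=[.5741,-.004]
for n in [(.6604,-.0086),(.6555,-.0883),(.5741,-.004),(.5705,-.0833)]: print(np.array(n)@u)
# pointer
P=W[183:190,270:292];print(np.round(W[186,274:290,:]@np.eye(3),3)[:,1:]);print(im[186,274:290].tolist())
E
```

```text
from [ 0.6096 -0.1422  0.1348] rel tx,ty,tz [0.06 0.02 0.18] turn -0.17 F [-0.41  2.27  6.37] w 0.0108 t 3.3
blue 0.07889905586593189 0.042358392481656064 green -0.09989249640428738 0.045220970525489596
0.025950960000000002
-0.05389373000000001
0.026031030000000004
-0.05334623
[[-0.042  0.011]
 [-0.046  0.01 ]
 [-0.047  0.035]
 [-0.05   0.039]
 [-0.053  0.04 ]
 [-0.056  0.04 ]
 [-0.059  0.035]
 [-0.064  0.011]
 [-0.067  0.013]
 [-0.07   0.009]
 [-0.073  0.01 ]
 [-0.077  0.007]
 [-0.08   0.01 ]
 [-0.083  0.009]
 [-0.086  0.011]
 [-0.089  0.01 ]]
[[163, 171, 171], [151, 160, 159], [120, 128, 129], [108, 114, 118], [131, 138, 142], [132, 140, 144], [112, 118, 123], [95, 101, 102], [131, 138, 138], [161, 170, 170], [161, 171, 171], [161, 171, 170], [162, 171, 169], [159, 169, 168], [160, 170, 169], [159, 169, 168]]
```

Call:
apply_moves:
  motion:
    - {"tx": 0,"ty": 0.8,"tz": 0,"turn": 0,"jaw": -1}
    - {"tx": 0,"ty": 2,"tz": 0,"turn": 0,"jaw": -1}
    - {"tx": 0,"ty": 3.3,"tz": 0,"turn": 0,"jaw": -1}
    - {"tx": 0,"ty": 4.5,"tz": 0,"turn": 0,"jaw": -1}
    - {"tx": 0,"ty": 5,"tz": 0,"turn": 0,"jaw": -1}

```text
time_s: 3.68
position: [0.6123, -0.0921, 0.1349]
tool_rot: [[-0.998, 0.055, 0.003], [0.055, 0.998, -0.005], [-0.004, -0.005, -1.0]]
ft_force: [-2.3, -3.4, 0.3]
grip_width: 0.0105
```

Call:
apply_moves:
  motion:
    - {"tx": 0,"ty": 1,"tz": 0,"turn": 0,"jaw": -1}
    - {"tx": 0,"ty": 2.2,"tz": 0,"turn": 0,"jaw": -1}
    - {"tx": 0,"ty": 3.5,"tz": 0,"turn": 0,"jaw": -1}
    - {"tx": 0,"ty": 4.7,"tz": 0,"turn": 0,"jaw": -1}
    - {"tx": 0,"ty": 4.7,"tz": 0,"turn": 0,"jaw": -1}

```text
time_s: 4.1
position: [0.6149, -0.0433, 0.1348]
tool_rot: [[-0.999, 0.054, 0.004], [0.054, 0.999, -0.004], [-0.004, -0.004, -1.0]]
ft_force: [0.4, 6.4, 0.4]
grip_width: 0.0107
```

```bash
cat >> h.py <<'E'
V=np.array([.9986,-.0523]);U=np.array([.0523,.9986])
def carrier(fn=None):
    im,d=snap('top',fn);W=world('top',d)
    h=cv2.cvtColor(im,cv2.COLOR_RGB2HSV)
    sub=np.zeros(h.shape[:2],bool);sub[120:182,195:350]=1
    z=W[...,2];sub&=(z>.038)&(z<.055)
    return im,W,sub
E
python3 - <<'E'
from h import *
rel(.6145,-.036,.133)
print('handle b',np.array(telemetry.observe()['position'])[:2]@U)
im,W,sub=carrier('c1.png')
comps(sub&(im.max(2)<45),W,60,'black');comps(sub&blue(im),W,60,'blue')
row=W[184:189,215:300];z=row[...,2];m=(z>.033)&(z<.045);
for r in (184,185,186,187): 
    w=W[r,215:300];mm=(w[:,2]>.025)&(w[:,2]<.05);print(r,np.round(w[mm][:,:2]@U,3)[:12])
E
```

```text
from [ 0.6149 -0.0433  0.1348] rel tx,ty,tz [0.08 0.73 0.18] turn -0.09 F [0.43 6.42 0.44] w 0.0107 t 4.1
handle b -0.011122603919596775
black [231 139] 182 med [0.6651 0.0899 0.0452] mid [0.6657 0.0899 0.0457] zmax 0.049
black [228 165] 158 med [0.5817 0.0981 0.0454] mid [0.58   0.0981 0.0457] zmax 0.048
184 []
185 []
186 []
187 []
```

Call:
apply_moves:
  motion:
    - {"tx": 0,"ty": 0.15,"tz": 0,"turn": 0,"jaw": -1}
    - {"tx": 0,"ty": 0.3,"tz": 0,"turn": 0,"jaw": -1}
    - {"tx": 0,"ty": 0.3,"tz": 0,"turn": 0,"jaw": -1}
    - {"tx": 0,"ty": 0.3,"tz": 0,"turn": 0,"jaw": -1}

```text
time_s: 4.48
position: [0.6151, -0.0404, 0.1349]
tool_rot: [[-0.999, 0.054, 0.004], [0.054, 0.999, -0.002], [-0.004, -0.002, -1.0]]
ft_force: [0.2, 2.0, -0.4]
grip_width: 0.0101
```

Call:
apply_moves:
  motion:
    - {"tx": 0,"ty": 0.2,"tz": 0,"turn": 0,"jaw": -1}
    - {"tx": 0,"ty": 0.2,"tz": 0,"turn": 0,"jaw": -1}
    - {"tx": 0,"ty": 0.2,"tz": 0,"turn": 0,"jaw": -1}

```text
time_s: 4.73
position: [0.6152, -0.0376, 0.1349]
tool_rot: [[-0.999, 0.054, 0.004], [0.054, 0.999, -0.0], [-0.004, -0.0, -1.0]]
ft_force: [1.1, 6.4, -0.4]
grip_width: 0.0106
```

Call:
apply_moves:
  motion:
    - {"tx": 0,"ty": 0.2,"tz": 0,"turn": 0,"jaw": -1}
    - {"tx": 0,"ty": 0.2,"tz": 0,"turn": 0,"jaw": -1}
    - {"tx": 0,"ty": 0.2,"tz": 0,"turn": 0,"jaw": -1}

```text
time_s: 4.98
position: [0.6153, -0.0352, 0.1349]
tool_rot: [[-0.999, 0.054, 0.004], [0.054, 0.999, 0.0], [-0.004, 0.0, -1.0]]
ft_force: [0.2, 4.2, -0.2]
grip_width: 0.0105
```

Call:
apply_moves:
  motion:
    - {"tx": 0,"ty": 0,"tz": 0,"turn": 0,"jaw": -0.3}
    - {"tx": 0,"ty": 0,"tz": 0,"turn": 0,"jaw": 0}
    - {"tx": 0,"ty": 0,"tz": 0,"turn": 0,"jaw": 0}
    - {"tx": 0,"ty": 0,"tz": -4,"turn": 0,"jaw": 0}
    - {"tx": 4,"ty": 0,"tz": -8,"turn": 0,"jaw": 0}

```text
time_s: 5.4
position: [0.588, -0.0345, 0.2048]
tool_rot: [[-0.999, 0.054, 0.005], [0.054, 0.999, -0.0], [-0.005, 0.0, -1.0]]
ft_force: [0.4, -0.3, 2.0]
grip_width: 0.0428
```

Call:
apply_moves:
  motion:
    - {"tx": 4,"ty": 4,"tz": -3,"turn": 0,"jaw": 1}
    - {"tx": 8,"ty": 8,"tz": -3,"turn": 0,"jaw": 1}
    - {"tx": 12,"ty": 12,"tz": -3,"turn": 0,"jaw": 1}
    - {"tx": 14,"ty": 15,"tz": -3,"turn": 0,"jaw": 1}
    - {"tx": 14,"ty": 17,"tz": -3,"turn": 0,"jaw": 1}

```text
time_s: 5.82
position: [0.4624, 0.1275, 0.2344]
tool_rot: [[-0.998, 0.056, 0.006], [0.056, 0.998, -0.001], [-0.006, -0.0, -1.0]]
ft_force: [0.2, 1.1, 0.4]
grip_width: 0.0854
```

```bash
python3 - <<'E'
from h import *
im,W,sub=carrier('c2.png')
comps(sub&(im.max(2)<45),W,60,'black');comps(sub&blue(im),W,60,'blue')
z=W[...,2];s2=np.zeros(z.shape,bool);s2[110:170,240:320]=1;comps(s2&(z>.11)&(z<.15),W,30,'bar')
st()
a=cv2.imread('pics/c2.png');cv2.imwrite('pics/c2c.png',cv2.resize(a[110:240,110:320],None,fx=3.6,fy=3.6,interpolation=cv2.INTER_CUBIC))
E
```

```text
black [254 140] 184 med [0.6609 0.0189 0.0455] mid [0.6614 0.0189 0.0454] zmax 0.049
blue [252 166] 247 med [0.5764 0.0252 0.0451] mid [0.5759 0.0238 0.0449] zmax 0.048
bar [273 145] 168 med [ 0.6066 -0.0331  0.1393] mid [ 0.6106 -0.0334  0.132 ] zmax 0.143
{'time_s': 5.8667, 'q': [1.9026, 15.1938, 86.7338, 0.1105, 77.8058, -85.2052], 'position': [0.4597, 0.1333, 0.2347], 'tool_rot': [[-0.9987, 0.0509, 0.0046], [0.0509, 0.9987, 0.002], [-0.0045, 0.0023, -1.0]], 'ft_force': [-3.0015, 5.1382, -0.3624], 'grip_width': 0.0857}
```

View pics/c2c.png

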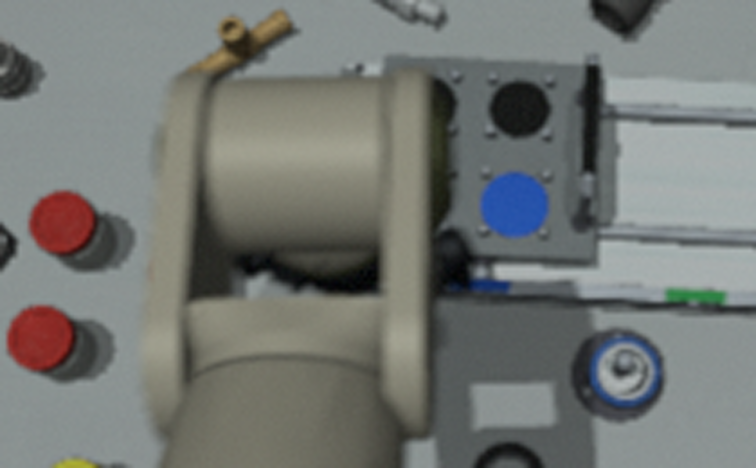

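```bash
python3 -c "
from h import *
rel(.6067,.2712,.15)"
```

```text
from [0.4597 0.1333 0.2347] rel tx,ty,tz [-13.95  14.5    8.56] turn 0.09 F [-3.    5.14 -0.36] w 0.0857 t 5.9
```

Call:
apply_moves:
  motion:
    - {"tx": -2.8,"ty": 2.9,"tz": 0,"turn": 0,"jaw": 1}
    - {"tx": -5.6,"ty": 5.8,"tz": 0,"turn": 0,"jaw": 1}
    - {"tx": -8.4,"ty": 8.7,"tz": 0,"turn": 0,"jaw": 1}
    - {"tx": -11.2,"ty": 11.6,"tz": 0,"turn": 0,"jaw": 1}
    - {"tx": -13.9,"ty": 14.5,"tz": 0,"turn": 0,"jaw": 1}

```text
time_s: 6.28
position: [0.6071, 0.2723, 0.2357]
tool_rot: [[-0.999, 0.051, 0.005], [0.051, 0.999, 0.002], [-0.005, 0.002, -1.0]]
ft_force: [-0.0, -0.5, 0.1]
grip_width: 0.0856
```

Call:
apply_moves:
  motion:
    - {"tx": 0,"ty": 0,"tz": 3,"turn": 0,"jaw": 1}
    - {"tx": 0,"ty": 0,"tz": 6,"turn": 0,"jaw": 1}
    - {"tx": 0,"ty": 0,"tz": 8,"turn": 0,"jaw": 1}
    - {"tx": 0,"ty": 0,"tz": 8,"turn": 0,"jaw": 1}

```text
time_s: 6.62
position: [0.606, 0.2719, 0.1507]
tool_rot: [[-0.999, 0.051, -0.003], [0.051, 0.999, -0.001], [0.003, -0.001, -1.0]]
ft_force: [-0.5, 0.7, -1.1]
grip_width: 0.0853
```

```bash
python3 - <<'E'
from h import *
rel(.6067,.2712,.036)
im,W,sub=carrier('c3.png')
comps(sub&(im.max(2)<45),W,60,'black');comps(sub&blue(im),W,60,'blue')
comps(red(im)&(W[...,2]>.06)&(W[...,1]>0),W,60,'red')
h=cv2.cvtColor(im,cv2.COLOR_RGB2HSV)
s=np.zeros(h.shape[:2],bool);s[180:200,195:350]=1
b=W[blue(im)&s][:,:2]@U;print('blueplate',np.nanmin(b),np.nanmax(b),b.mean())
for r in (184,185,186,187): 
    w=W[r,225:275];mm=(w[:,2]>.025)&(w[:,2]<.06);print(r,np.round(w[mm][:,:2]@U,3)[:12])
E
```

```text
from [0.606  0.2719 0.1507] rel tx,ty,tz [-0.11 -0.06 11.47] turn 0.08 F [-0.52  0.75 -1.06] w 0.0853 t 6.6
black [228 138] 182 med [0.6666 0.099  0.0451] mid [0.6664 0.099  0.045 ] zmax 0.048
black [254 140] 180 med [0.6615 0.0189 0.0452] mid [0.6619 0.0198 0.0451] zmax 0.048
black [226 165] 201 med [0.5802 0.1043 0.0451] mid [0.5799 0.1054 0.045 ] zmax 0.048
blue [253 166] 250 med [0.5764 0.0238 0.0452] mid [0.5758 0.0238 0.0455] zmax 0.048
blueplate 0.05781331257997943 0.10013748910011087 0.07891962059642774
184 [0.086 0.083 0.08  0.077 0.074]
185 [0.086 0.083 0.08  0.077 0.074]
186 [0.085 0.082 0.079 0.076 0.074]
187 [0.133 0.13  0.127 0.124 0.121 0.118 0.115 0.112 0.109 0.106 0.103 0.1  ]
```

View pics/c3.png

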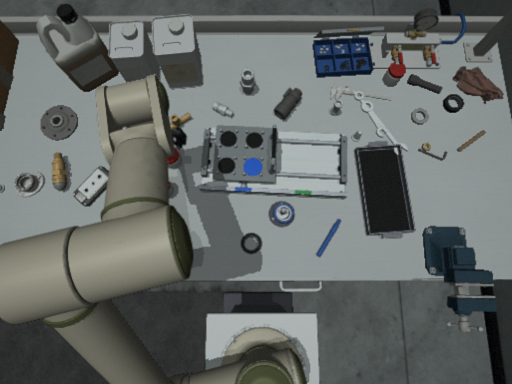

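Call:
apply_moves:
  motion:
    - {"tx": -0.1,"ty": -0.06,"tz": 3.5,"turn": 0,"jaw": 1}
    - {"tx": -0.1,"ty": -0.06,"tz": 7,"turn": 0,"jaw": 1}
    - {"tx": -0.1,"ty": -0.06,"tz": 10,"turn": 0,"jaw": 1}
    - {"tx": -0.1,"ty": -0.06,"tz": 11.4,"turn": 0,"jaw": 1}
    - {"tx": -0.1,"ty": -0.06,"tz": 11.4,"turn": 0,"jaw": 0.4}
  squeeze: 45

```text
time_s: 7.08
position: [0.6077, 0.271, 0.0383]
tool_rot: [[-0.999, 0.051, -0.002], [0.051, 0.999, -0.0], [0.002, -0.001, -1.0]]
ft_force: [0.2, 0.2, -0.6]
grip_width: 0.0758
```

Call:
apply_moves:
  motion:
    - {"tx": 0,"ty": 0,"tz": 0,"turn": 0,"jaw": -1}
    - {"tx": 0,"ty": 0,"tz": 0,"turn": 0,"jaw": -1}
    - {"tx": 0,"ty": 0,"tz": 0,"turn": 0,"jaw": -1}
    - {"tx": 0,"ty": 0,"tz": 0,"turn": 0,"jaw": -1}
    - {"tx": 0,"ty": 0,"tz": 0,"turn": 0,"jaw": -1}

```text
time_s: 7.5
position: [0.6089, 0.2712, 0.0409]
tool_rot: [[-0.999, 0.051, 0.003], [0.051, 0.999, 0.0], [-0.003, 0.001, -1.0]]
ft_force: [0.9, -0.1, 8.4]
grip_width: 0.0523
```

Call:
apply_moves:
  motion:
    - {"tx": 0,"ty": 0,"tz": -2,"turn": 0,"jaw": -1}
    - {"tx": 0,"ty": 0,"tz": -5,"turn": 0,"jaw": -1}
    - {"tx": 0,"ty": 0,"tz": -8,"turn": 0,"jaw": -1}
    - {"tx": 0,"ty": 0,"tz": -10,"turn": 0,"jaw": -1}
    - {"tx": 0,"ty": 0,"tz": -10,"turn": 0,"jaw": -1}

```text
time_s: 7.92
position: [0.6104, 0.2718, 0.1471]
tool_rot: [[-0.999, 0.051, 0.013], [0.051, 0.999, 0.003], [-0.012, 0.004, -1.0]]
ft_force: [0.3, 0.4, 0.8]
grip_width: 0.0525
```

Call:
apply_moves:
  motion:
    - {"tx": 0,"ty": 0,"tz": -1,"turn": 0,"jaw": -1}
    - {"tx": 0,"ty": 0,"tz": -1,"turn": 0,"jaw": -1}
    - {"tx": 0,"ty": 0,"tz": -1,"turn": 0,"jaw": -1}
    - {"tx": 0,"ty": 0,"tz": -1,"turn": 0,"jaw": -1}

```text
time_s: 8.25
position: [0.6099, 0.2716, 0.1562]
tool_rot: [[-0.999, 0.051, 0.011], [0.051, 0.999, 0.002], [-0.011, 0.003, -1.0]]
ft_force: [-0.4, 0.5, -0.6]
grip_width: 0.0521
```

Call:
apply_moves:
  motion:
    - {"tx": 0,"ty": 0,"tz": 0,"turn": 0,"jaw": -1}

```text
time_s: 8.33
position: [0.6097, 0.2715, 0.1552]
tool_rot: [[-0.999, 0.051, 0.009], [0.051, 0.999, 0.002], [-0.009, 0.003, -1.0]]
ft_force: [0.2, 0.5, -0.2]
grip_width: 0.0524
```

Call:
apply_moves:
  motion:
    - {"tx": 0,"ty": 0,"tz": 0,"turn": 0,"jaw": -1}

```text
time_s: 8.42
position: [0.6094, 0.2714, 0.1543]
tool_rot: [[-0.999, 0.051, 0.008], [0.051, 0.999, 0.002], [-0.008, 0.002, -1.0]]
ft_force: [-0.9, -0.5, -0.4]
grip_width: 0.0524
```

Call:
apply_moves:
  motion:
    - {"tx": 0,"ty": 0,"tz": 0,"turn": 0,"jaw": -1}

```text
time_s: 8.5
position: [0.6092, 0.2714, 0.1534]
tool_rot: [[-0.999, 0.051, 0.006], [0.051, 0.999, 0.001], [-0.006, 0.002, -1.0]]
ft_force: [-1.0, -0.7, -0.3]
grip_width: 0.0524
```

Call:
apply_moves:
  motion:
    - {"tx": 0,"ty": 0,"tz": -3,"turn": 0,"jaw": -1}
    - {"tx": 0,"ty": 0,"tz": -6,"turn": 0,"jaw": -1}
    - {"tx": 0,"ty": 0,"tz": -9,"turn": 0,"jaw": -1}
    - {"tx": 0.4,"ty": -2,"tz": -10,"turn": 0,"jaw": -1}
    - {"tx": 1.2,"ty": -6,"tz": -10,"turn": 0,"jaw": -1}
  squeeze: 60

```text
time_s: 8.92
position: [0.5943, 0.2142, 0.2558]
tool_rot: [[-0.999, 0.047, 0.012], [0.047, 0.999, 0.003], [-0.012, 0.004, -1.0]]
ft_force: [1.4, -0.2, -1.5]
grip_width: 0.0518
```

Call:
apply_moves:
  motion:
    - {"tx": 0.8,"ty": -3.8,"tz": 0,"turn": 0,"jaw": -1}
    - {"tx": 1.6,"ty": -7.6,"tz": 0,"turn": 0,"jaw": -1}
    - {"tx": 2.4,"ty": -11.4,"tz": 0,"turn": 0,"jaw": -1}
    - {"tx": 3.2,"ty": -15.2,"tz": 0,"turn": 0,"jaw": -1}
    - {"tx": 4,"ty": -19,"tz": 0,"turn": 0,"jaw": -1}

```text
time_s: 9.33
position: [0.5445, 0.0248, 0.2544]
tool_rot: [[-0.999, 0.047, 0.012], [0.047, 0.999, 0.003], [-0.012, 0.004, -1.0]]
ft_force: [0.6, 0.2, 0.7]
grip_width: 0.0517
```

Call:
apply_moves:
  motion:
    - {"tx": 0.8,"ty": -3.8,"tz": 0,"turn": 0,"jaw": -1}
    - {"tx": 1.6,"ty": -7.6,"tz": 0,"turn": 0,"jaw": -1}
    - {"tx": 2.4,"ty": -11.4,"tz": 0,"turn": 0,"jaw": -1}
    - {"tx": 3.2,"ty": -15.2,"tz": 0,"turn": 0,"jaw": -1}
    - {"tx": 4,"ty": -19,"tz": 0,"turn": 0,"jaw": -1}

```text
time_s: 9.75
position: [0.4948, -0.1648, 0.2531]
tool_rot: [[-0.999, 0.047, 0.011], [0.047, 0.999, 0.003], [-0.011, 0.004, -1.0]]
ft_force: [1.7, 0.7, -0.4]
grip_width: 0.0516
```

Call:
apply_moves:
  motion:
    - {"tx": 0.8,"ty": -3.8,"tz": 0,"turn": 0,"jaw": -1}
    - {"tx": 1.6,"ty": -7.6,"tz": 0,"turn": 0,"jaw": -1}
    - {"tx": 2.4,"ty": -11.4,"tz": 0,"turn": 0,"jaw": -1}
    - {"tx": 3.2,"ty": -15.2,"tz": 0,"turn": 0,"jaw": -1}
    - {"tx": 4,"ty": -18,"tz": 0,"turn": 0,"jaw": -1}

```text
time_s: 10.17
position: [0.4453, -0.3455, 0.2514]
tool_rot: [[-0.999, 0.048, 0.011], [0.048, 0.999, 0.003], [-0.011, 0.004, -1.0]]
ft_force: [-0.1, 0.1, -0.1]
grip_width: 0.0523
```

```bash
python3 - <<'E'
from h import *
rel(.434,-.384,.25)
im,W,sub=carrier('c4.png')
comps(red(im)&(W[...,2]>.06)&(W[...,1]>0)&(W[...,0]<.8),W,60,'red')
comps(sub&(im.max(2)<45),W,60,'black');comps(sub&blue(im),W,60,'blue')
E
```

```text
from [ 0.4453 -0.3455  0.2514] rel tx,ty,tz [ 0.95 -3.9   0.12] turn 0.24 F [-0.1   0.13 -0.15] w 0.0523 t 10.2
red [127 171] 218 med [0.5549 0.3941 0.0688] mid [0.5539 0.3937 0.0685] zmax 0.071
red [160 185] 223 med [0.5121 0.2932 0.0689] mid [0.5111 0.2924 0.0686] zmax 0.072
red [121 203] 236 med [0.4586 0.4042 0.0689] mid [0.4578 0.4038 0.069 ] zmax 0.072
red [163 217] 238 med [0.4181 0.2801 0.0685] mid [0.4178 0.2801 0.069 ] zmax 0.072
black [228 138] 184 med [0.6668 0.0991 0.0452] mid [0.6662 0.099  0.0453] zmax 0.048
black [254 140] 185 med [0.6615 0.0189 0.0451] mid [0.6617 0.0189 0.0455] zmax 0.048
black [226 165] 200 med [0.5807 0.104  0.0452] mid [0.5806 0.1026 0.0449] zmax 0.048
blue [252 166] 249 med [0.5765 0.0252 0.0451] mid [0.5758 0.0238 0.0451] zmax 0.048
```

Call:
apply_moves:
  motion:
    - {"tx": 0.95,"ty": -3.9,"tz": 0,"turn": 0,"jaw": -1}
    - {"tx": 0.95,"ty": -3.9,"tz": 4,"turn": 0,"jaw": -1}
    - {"tx": 0.95,"ty": -3.9,"tz": 8,"turn": 0,"jaw": -1}
    - {"tx": 0.95,"ty": -3.9,"tz": 12,"turn": 0,"jaw": -1}
    - {"tx": 0.95,"ty": -3.9,"tz": 15.5,"turn": 0,"jaw": -1}

```text
time_s: 10.63
position: [0.4334, -0.3871, 0.0933]
tool_rot: [[-0.999, 0.052, 0.009], [0.052, 0.999, 0.003], [-0.009, 0.004, -1.0]]
ft_force: [0.0, -0.2, -0.7]
grip_width: 0.0517
```

Call:
apply_moves:
  motion:
    - {"tx": 0,"ty": 0,"tz": 2,"turn": 0,"jaw": -1}
    - {"tx": 0,"ty": 0,"tz": 3.5,"turn": 0,"jaw": -1}
    - {"tx": 0,"ty": 0,"tz": 4.2,"turn": 0,"jaw": -1}
    - {"tx": 0,"ty": 0,"tz": 4.4,"turn": 0,"jaw": -1}
    - {"tx": 0,"ty": 0,"tz": 4.4,"turn": 0,"jaw": -1}

```text
time_s: 11.05
position: [0.4339, -0.3871, 0.0495]
tool_rot: [[-0.999, 0.052, 0.009], [0.052, 0.999, 0.003], [-0.009, 0.003, -1.0]]
ft_force: [-0.2, 1.1, -0.7]
grip_width: 0.0524
```

```bash
python3 - <<'E'
from h import *
rel(.434,-.384,.046)
E
```

```text
from [ 0.4339 -0.3871  0.0495] rel tx,ty,tz [0.01 0.31 0.35] turn 0.02 F [-0.19  1.11 -0.75] w 0.0524 t 11.1
```

Call:
apply_moves:
  motion:
    - {"tx": 0,"ty": 0.3,"tz": 0.2,"turn": 0,"jaw": -1}
    - {"tx": 0,"ty": 0.3,"tz": 0.4,"turn": 0,"jaw": -1}
    - {"tx": 0,"ty": 0.3,"tz": 0.4,"turn": 0,"jaw": -1}
    - {"tx": 0,"ty": 0.3,"tz": 0.4,"turn": 0,"jaw": 0.35}
    - {"tx": 0,"ty": 0.3,"tz": 0.4,"turn": 0,"jaw": 0.5}

```text
time_s: 11.47
position: [0.4343, -0.3842, 0.046]
tool_rot: [[-0.999, 0.052, 0.01], [0.052, 0.999, 0.002], [-0.01, 0.003, -1.0]]
ft_force: [-0.4, -0.5, 0.0]
grip_width: 0.0635
```

Call:
apply_moves:
  motion:
    - {"tx": 0,"ty": 0,"tz": 0,"turn": 0,"jaw": 0.5}
    - {"tx": 0,"ty": 0,"tz": -2,"turn": 0,"jaw": 0.5}
    - {"tx": 0,"ty": 0,"tz": -6,"turn": 0,"jaw": 0.5}
    - {"tx": 0,"ty": 0,"tz": -10,"turn": 0,"jaw": 0.7}
    - {"tx": 0,"ty": 0,"tz": -14,"turn": 0,"jaw": 1}

```text
time_s: 11.88
position: [0.4326, -0.3843, 0.1878]
tool_rot: [[-0.999, 0.052, 0.01], [0.052, 0.999, 0.003], [-0.009, 0.003, -1.0]]
ft_force: [1.0, -1.0, 0.3]
grip_width: 0.0821
```

```bash
python3 - <<'E'
from h import *
rel(.418,.280,.20)
E
```

```text
from [ 0.4326 -0.3843  0.1878] rel tx,ty,tz [ 4.91 66.26 -1.06] turn 0.02 F [ 0.99 -1.01  0.28] w 0.0821 t 11.9
```

Call:
apply_moves:
  motion:
    - {"tx": 0.2,"ty": 3,"tz": -2.5,"turn": 0,"jaw": 1}
    - {"tx": 0.5,"ty": 7,"tz": -3,"turn": 0,"jaw": 1}
    - {"tx": 0.8,"ty": 11,"tz": -3,"turn": 0,"jaw": 1}
    - {"tx": 1.1,"ty": 15,"tz": -3,"turn": 0,"jaw": 1}
    - {"tx": 1.4,"ty": 19,"tz": -3,"turn": 0,"jaw": 1}

```text
time_s: 12.3
position: [0.4277, -0.1922, 0.2186]
tool_rot: [[-0.999, 0.053, 0.01], [0.053, 0.999, 0.002], [-0.01, 0.003, -1.0]]
ft_force: [0.5, -0.7, -0.2]
grip_width: 0.0855
```

Call:
apply_moves:
  motion:
    - {"tx": 0.3,"ty": 4,"tz": 0,"turn": 0,"jaw": 1}
    - {"tx": 0.6,"ty": 8,"tz": 0,"turn": 0,"jaw": 1}
    - {"tx": 0.9,"ty": 12,"tz": 0,"turn": 0,"jaw": 1}
    - {"tx": 1.2,"ty": 16,"tz": 0,"turn": 0,"jaw": 1}
    - {"tx": 1.5,"ty": 20,"tz": 0,"turn": 0,"jaw": 1}

```text
time_s: 12.72
position: [0.4228, 0.0101, 0.2194]
tool_rot: [[-0.999, 0.053, 0.011], [0.053, 0.999, 0.002], [-0.011, 0.002, -1.0]]
ft_force: [1.2, -0.1, 0.3]
grip_width: 0.0857
```

Call:
apply_moves:
  motion:
    - {"tx": 0.3,"ty": 4,"tz": 0,"turn": 0,"jaw": 1}
    - {"tx": 0.6,"ty": 8,"tz": 0,"turn": 0,"jaw": 1}
    - {"tx": 0.9,"ty": 12,"tz": 0,"turn": 0,"jaw": 1}
    - {"tx": 1.2,"ty": 16,"tz": 0,"turn": 0,"jaw": 1}
    - {"tx": 1.5,"ty": 20,"tz": 0,"turn": 0,"jaw": 1}

```text
time_s: 13.13
position: [0.4179, 0.2127, 0.2201]
tool_rot: [[-0.999, 0.053, 0.012], [0.053, 0.999, 0.002], [-0.012, 0.003, -1.0]]
ft_force: [1.6, -0.9, 0.4]
grip_width: 0.0854
```

Call:
apply_moves:
  motion:
    - {"tx": 0.3,"ty": 4,"tz": 0,"turn": 0,"jaw": 1}
    - {"tx": 0.5,"ty": 7,"tz": 2,"turn": 0,"jaw": 1}
    - {"tx": 0.5,"ty": 7,"tz": 6,"turn": 0,"jaw": 1}
    - {"tx": 0.5,"ty": 7,"tz": 9,"turn": 0,"jaw": 1}
    - {"tx": 0.5,"ty": 7,"tz": 9,"turn": 0,"jaw": 1}

```text
time_s: 13.55
position: [0.4151, 0.2826, 0.1257]
tool_rot: [[-0.999, 0.052, 0.003], [0.052, 0.999, -0.001], [-0.003, -0.001, -1.0]]
ft_force: [-1.0, -0.1, -1.4]
grip_width: 0.0853
```

```bash
python3 - <<'E'
from h import *
rel(.418,.280,.037)
E
```

```text
from [0.4151 0.2826 0.1257] rel tx,ty,tz [-0.27 -0.23  8.87] turn 0.03 F [-0.97 -0.1  -1.37] w 0.0853 t 13.6
```

Call:
apply_moves:
  motion:
    - {"tx": -0.27,"ty": -0.23,"tz": 0,"turn": 0,"jaw": 1}
    - {"tx": -0.27,"ty": -0.23,"tz": 4,"turn": 0,"jaw": 1}
    - {"tx": -0.27,"ty": -0.23,"tz": 7.5,"turn": 0,"jaw": 1}
    - {"tx": -0.27,"ty": -0.23,"tz": 8.8,"turn": 0,"jaw": 1}
    - {"tx": -0.27,"ty": -0.23,"tz": 8.8,"turn": 0,"jaw": 0.4}

```text
time_s: 13.97
position: [0.4181, 0.2794, 0.0369]
tool_rot: [[-0.999, 0.053, 0.001], [0.053, 0.999, -0.002], [-0.001, -0.002, -1.0]]
ft_force: [0.6, -0.6, 0.3]
grip_width: 0.0752
```

Call:
apply_moves:
  motion:
    - {"tx": 0,"ty": 0,"tz": 0,"turn": 0,"jaw": -1}
    - {"tx": 0,"ty": 0,"tz": 0,"turn": 0,"jaw": -1}
    - {"tx": 0,"ty": 0,"tz": 0,"turn": 0,"jaw": -1}
    - {"tx": 0,"ty": 0,"tz": 0,"turn": 0,"jaw": -1}
    - {"tx": 0,"ty": 0,"tz": 0,"turn": 0,"jaw": -1}

```text
time_s: 14.38
position: [0.4196, 0.2796, 0.0393]
tool_rot: [[-0.999, 0.053, 0.006], [0.053, 0.999, -0.001], [-0.006, -0.001, -1.0]]
ft_force: [0.9, -0.3, 7.9]
grip_width: 0.0521
```

Call:
apply_moves:
  motion:
    - {"tx": 0,"ty": 0,"tz": -3,"turn": 0,"jaw": -1}
    - {"tx": 0,"ty": 0,"tz": -7,"turn": 0,"jaw": -1}
    - {"tx": 0,"ty": 0,"tz": -11,"turn": 0,"jaw": -1}
    - {"tx": 0,"ty": 0,"tz": -15,"turn": 0,"jaw": -1}
    - {"tx": 0,"ty": 0,"tz": -19,"turn": 0,"jaw": -1}

```text
time_s: 14.8
position: [0.418, 0.2796, 0.2331]
tool_rot: [[-0.999, 0.053, 0.008], [0.053, 0.999, -0.0], [-0.008, 0.0, -1.0]]
ft_force: [0.5, 1.5, -0.8]
grip_width: 0.0517
```

Call:
apply_moves:
  motion:
    - {"tx": 0,"ty": 0,"tz": -2,"turn": 0,"jaw": -1}
    - {"tx": 0,"ty": 0,"tz": -2,"turn": 0,"jaw": -1}
    - {"tx": 0,"ty": 0,"tz": -2,"turn": 0,"jaw": -1}
    - {"tx": 0,"ty": 0,"tz": -2,"turn": 0,"jaw": -1}

```text
time_s: 15.13
position: [0.4174, 0.2794, 0.2531]
tool_rot: [[-0.999, 0.053, 0.008], [0.053, 0.999, -0.0], [-0.008, 0.0, -1.0]]
ft_force: [0.2, 0.2, -1.1]
grip_width: 0.0514
```

Call:
apply_moves:
  motion:
    - {"tx": 0,"ty": 0,"tz": 0,"turn": 0,"jaw": -1}

```text
time_s: 15.22
position: [0.417, 0.2792, 0.2523]
tool_rot: [[-0.999, 0.053, 0.006], [0.053, 0.999, -0.001], [-0.006, -0.0, -1.0]]
ft_force: [0.1, -0.3, -0.3]
grip_width: 0.0516
```

Call:
apply_moves:
  motion:
    - {"tx": 0,"ty": 0,"tz": 0,"turn": 0,"jaw": -1}

```text
time_s: 15.3
position: [0.4166, 0.279, 0.2514]
tool_rot: [[-0.999, 0.053, 0.004], [0.053, 0.999, -0.001], [-0.004, -0.001, -1.0]]
ft_force: [-0.5, 0.5, -1.0]
grip_width: 0.0516
```

```bash
python3 - <<'E'
from h import *
rel(.580,.1042,.25)
rel(.514,-.3785,.25)
E
```

```text
from [0.4166 0.279  0.2514] rel tx,ty,tz [-17.24 -16.59   0.24] turn -0.04 F [-0.46  0.49 -0.96] w 0.0516 t 15.3
from [0.4166 0.279  0.2514] rel tx,ty,tz [-13.21 -65.14   0.28] turn -0.04 F [-0.46  0.49 -0.96] w 0.0516 t 15.3
```

Call:
apply_moves:
  motion:
    - {"tx": -0.8,"ty": -3.9,"tz": 0,"turn": 0,"jaw": -1}
    - {"tx": -1.6,"ty": -7.8,"tz": 0,"turn": 0,"jaw": -1}
    - {"tx": -2.4,"ty": -11.7,"tz": 0,"turn": 0,"jaw": -1}
    - {"tx": -3.2,"ty": -15.6,"tz": 0,"turn": 0,"jaw": -1}
    - {"tx": -4,"ty": -19.5,"tz": 0,"turn": 0,"jaw": -1}

```text
time_s: 15.72
position: [0.4458, 0.0804, 0.2512]
tool_rot: [[-0.999, 0.053, 0.003], [0.053, 0.999, -0.001], [-0.003, -0.001, -1.0]]
ft_force: [2.1, -0.1, -0.1]
grip_width: 0.0518
```

Call:
apply_moves:
  motion:
    - {"tx": -0.8,"ty": -3.9,"tz": 0,"turn": 0,"jaw": -1}
    - {"tx": -1.6,"ty": -7.8,"tz": 0,"turn": 0,"jaw": -1}
    - {"tx": -2.4,"ty": -11.7,"tz": 0,"turn": 0,"jaw": -1}
    - {"tx": -3.2,"ty": -15.6,"tz": 0,"turn": 0,"jaw": -1}
    - {"tx": -4,"ty": -19.5,"tz": 0,"turn": 0,"jaw": -1}

```text
time_s: 16.13
position: [0.4752, -0.1184, 0.2508]
tool_rot: [[-0.999, 0.053, 0.001], [0.053, 0.999, -0.001], [-0.001, -0.0, -1.0]]
ft_force: [0.9, 0.4, -0.6]
grip_width: 0.0518
```

Call:
apply_moves:
  motion:
    - {"tx": -0.8,"ty": -3.9,"tz": 0,"turn": 0,"jaw": -1}
    - {"tx": -1.6,"ty": -7.8,"tz": 0,"turn": 0,"jaw": -1}
    - {"tx": -2.4,"ty": -11.7,"tz": 0,"turn": 0,"jaw": -1}
    - {"tx": -3.2,"ty": -15.6,"tz": 0,"turn": 0,"jaw": -1}
    - {"tx": -4,"ty": -19.5,"tz": 0,"turn": 0,"jaw": -1}

```text
time_s: 16.55
position: [0.5045, -0.3172, 0.2499]
tool_rot: [[-0.999, 0.053, 0.0], [0.053, 0.999, 0.001], [0.0, 0.001, -1.0]]
ft_force: [0.6, 0.0, -0.2]
grip_width: 0.0518
```

Call:
apply_moves:
  motion:
    - {"tx": -0.8,"ty": -3.9,"tz": 0,"turn": 0,"jaw": -1}
    - {"tx": -1.2,"ty": -5.6,"tz": 0,"turn": 0,"jaw": -1}
    - {"tx": -1.2,"ty": -5.6,"tz": 0,"turn": 0,"jaw": -1}

```text
time_s: 16.8
position: [0.513, -0.3777, 0.2473]
tool_rot: [[-0.998, 0.057, -0.002], [0.057, 0.998, 0.002], [0.002, 0.002, -1.0]]
ft_force: [0.5, 0.4, -1.3]
grip_width: 0.0519
```

```bash
python3 - <<'E'
from h import *
rel(.514,-.3785,.046)
im,W,sub=carrier('c5.png')
comps(red(im)&(W[...,2]>.06)&(W[...,0]<.8),W,60,'red')
s=np.zeros(sub.shape,bool);s[135:245,345:420]=1
m=s&(im.max(2)<45)&(W[...,2]<.015);print(cv2.minAreaRect(W[m][:,:2].astype(np.float32)))
E
```

```text
from [ 0.513  -0.3777  0.2473] rel tx,ty,tz [-0.15 -0.13 20.13] turn -0.27 F [ 0.52  0.39 -1.26] w 0.0519 t 16.8
red [127 171] 220 med [0.5546 0.3939 0.069 ] mid [0.554  0.3934 0.0687] zmax 0.072
red [140 188] 232 med [0.5026 0.3527 0.0689] mid [0.5019 0.3525 0.0686] zmax 0.072
red [121 203] 234 med [0.4589 0.4037 0.0689] mid [0.4579 0.4039 0.069 ] zmax 0.072
((0.5632174611091614, -0.3730711340904236), (0.1668979525566101, 0.1382250189781189), 3.822030544281006)
```

Call:
apply_moves:
  motion:
    - {"tx": -0.15,"ty": -0.13,"tz": 4,"turn": -0.2,"jaw": -1}
    - {"tx": -0.15,"ty": -0.13,"tz": 8,"turn": -0.2,"jaw": -1}
    - {"tx": -0.15,"ty": -0.13,"tz": 12,"turn": -0.2,"jaw": -1}
    - {"tx": -0.15,"ty": -0.13,"tz": 16,"turn": -0.2,"jaw": -1}
    - {"tx": -0.15,"ty": -0.13,"tz": 18.5,"turn": -0.2,"jaw": -1}

```text
time_s: 17.27
position: [0.513, -0.3735, 0.0587]
tool_rot: [[-0.999, 0.051, -0.006], [0.051, 0.999, 0.008], [0.006, 0.007, -1.0]]
ft_force: [0.4, -0.6, -0.7]
grip_width: 0.0522
```

Call:
apply_moves:
  motion:
    - {"tx": 0,"ty": 0,"tz": 0.6,"turn": 0,"jaw": -1}
    - {"tx": 0,"ty": 0,"tz": 1,"turn": 0,"jaw": -1}
    - {"tx": 0,"ty": 0,"tz": 1,"turn": 0,"jaw": -1}

```text
time_s: 17.52
position: [0.5132, -0.3729, 0.0491]
tool_rot: [[-0.999, 0.05, -0.006], [0.05, 0.999, 0.008], [0.006, 0.007, -1.0]]
ft_force: [-0.1, -0.5, -0.2]
grip_width: 0.0519
```

```bash
python3 - <<'E'
from h import *
rel(.514,-.3785,.0445)
E
```

```text
from [ 0.5132 -0.3729  0.0491] rel tx,ty,tz [-0.11 -0.56  0.46] turn 0.11 F [-0.12 -0.5  -0.18] w 0.0519 t 17.5
```

Call:
apply_moves:
  motion:
    - {"tx": -0.1,"ty": -0.5,"tz": 0.2,"turn": 0,"jaw": -1}
    - {"tx": -0.1,"ty": -0.5,"tz": 0.45,"turn": 0,"jaw": -1}
    - {"tx": -0.1,"ty": -0.5,"tz": 0.45,"turn": 0,"jaw": -1}
    - {"tx": -0.1,"ty": -0.5,"tz": 0.45,"turn": 0,"jaw": 0.35}
    - {"tx": -0.1,"ty": -0.5,"tz": 0.45,"turn": 0,"jaw": 0.5}

```text
time_s: 17.93
position: [0.514, -0.3781, 0.0452]
tool_rot: [[-0.999, 0.05, -0.005], [0.05, 0.999, 0.007], [0.006, 0.007, -1.0]]
ft_force: [-0.4, 0.5, 0.1]
grip_width: 0.0639
```

Call:
apply_moves:
  motion:
    - {"tx": 0,"ty": 0,"tz": 0,"turn": 0,"jaw": 0.5}
    - {"tx": 0,"ty": 0,"tz": -2,"turn": 0,"jaw": 0.5}
    - {"tx": 0,"ty": 0,"tz": -6,"turn": 0,"jaw": 0.5}
    - {"tx": 0,"ty": 0,"tz": -10,"turn": 0,"jaw": 0.7}
    - {"tx": 0,"ty": 0,"tz": -14,"turn": 0,"jaw": 1}

```text
time_s: 18.35
position: [0.5145, -0.3788, 0.187]
tool_rot: [[-0.999, 0.05, -0.006], [0.05, 0.999, 0.007], [0.006, 0.007, -1.0]]
ft_force: [0.7, 0.0, 0.7]
grip_width: 0.083
```

Call:
apply_moves:
  motion:
    - {"tx": 0,"ty": 1,"tz": -3,"turn": 0,"jaw": 1}
    - {"tx": 0,"ty": 4,"tz": -5,"turn": 0,"jaw": 1}
    - {"tx": 0,"ty": 8,"tz": -5,"turn": 0,"jaw": 1}
    - {"tx": 0,"ty": 12,"tz": -5,"turn": 0,"jaw": 1}
    - {"tx": 0,"ty": 16,"tz": -5,"turn": 0,"jaw": 1}

```text
time_s: 18.77
position: [0.5225, -0.2177, 0.2388]
tool_rot: [[-0.999, 0.051, -0.005], [0.051, 0.999, 0.007], [0.005, 0.006, -1.0]]
ft_force: [0.6, -0.1, 0.0]
grip_width: 0.0857
```

Call:
apply_moves:
  motion:
    - {"tx": 0,"ty": 4,"tz": 0,"turn": 0,"jaw": 1}
    - {"tx": 0,"ty": 8,"tz": 0,"turn": 0,"jaw": 1}
    - {"tx": 0,"ty": 12,"tz": 0,"turn": 0,"jaw": 1}
    - {"tx": 0,"ty": 16,"tz": 0,"turn": 0,"jaw": 1}
    - {"tx": 0,"ty": 20,"tz": 0,"turn": 0,"jaw": 1}

```text
time_s: 19.18
position: [0.5324, -0.0161, 0.2405]
tool_rot: [[-0.999, 0.051, -0.004], [0.051, 0.999, 0.007], [0.004, 0.006, -1.0]]
ft_force: [0.9, 0.0, 0.5]
grip_width: 0.0857
```

Call:
apply_moves:
  motion:
    - {"tx": 0,"ty": 4,"tz": 0,"turn": 0,"jaw": 1}
    - {"tx": 0,"ty": 8,"tz": 0,"turn": 0,"jaw": 1}
    - {"tx": 0,"ty": 12,"tz": 0,"turn": 0,"jaw": 1}
    - {"tx": 0,"ty": 16,"tz": 0,"turn": 0,"jaw": 1}
    - {"tx": 0,"ty": 20,"tz": 0,"turn": 0,"jaw": 1}

```text
time_s: 19.6
position: [0.5423, 0.1857, 0.2422]
tool_rot: [[-0.999, 0.051, -0.003], [0.051, 0.999, 0.007], [0.004, 0.006, -1.0]]
ft_force: [1.7, -0.6, -0.2]
grip_width: 0.0853
```

```bash
python3 - <<'E'
from h import *
rel(.5543,.3937,.15)
E
```

```text
from [0.5423 0.1857 0.2422] rel tx,ty,tz [-0.16 20.78  9.35] turn 0.06 F [ 1.67 -0.6  -0.16] w 0.0853 t 19.6
```

Call:
apply_moves:
  motion:
    - {"tx": 0,"ty": 4,"tz": 0,"turn": 0,"jaw": 1}
    - {"tx": 0,"ty": 8,"tz": 0,"turn": 0,"jaw": 1}
    - {"tx": -0.1,"ty": 12,"tz": 0,"turn": 0,"jaw": 1}
    - {"tx": -0.1,"ty": 16,"tz": 0,"turn": 0,"jaw": 1}
    - {"tx": -0.16,"ty": 20,"tz": 0,"turn": 0,"jaw": 1}

```text
time_s: 20.02
position: [0.5537, 0.3874, 0.2439]
tool_rot: [[-0.999, 0.051, -0.003], [0.051, 0.999, 0.007], [0.003, 0.007, -1.0]]
ft_force: [-0.0, -1.4, -0.4]
grip_width: 0.0851
```

Call:
apply_moves:
  motion:
    - {"tx": 0,"ty": 0.8,"tz": 1,"turn": 0,"jaw": 1}
    - {"tx": 0,"ty": 0.8,"tz": 5,"turn": 0,"jaw": 1}
    - {"tx": 0,"ty": 0.8,"tz": 9,"turn": 0,"jaw": 1}
    - {"tx": 0,"ty": 0.8,"tz": 11,"turn": 0,"jaw": 1}
    - {"tx": 0,"ty": 0.8,"tz": 11,"turn": 0,"jaw": 1}

```text
time_s: 20.43
position: [0.5517, 0.395, 0.1285]
tool_rot: [[-0.999, 0.051, -0.012], [0.051, 0.999, 0.002], [0.012, 0.002, -1.0]]
ft_force: [-0.8, -0.1, -0.3]
grip_width: 0.0853
```

```bash
python3 - <<'E'
from h import *
rel(.5543,.3937,.037)
E
```

```text
from [0.5517 0.395  0.1285] rel tx,ty,tz [-0.37 -0.13  9.15] turn 0.07 F [-0.77 -0.12 -0.27] w 0.0853 t 20.4
```

Call:
apply_moves:
  motion:
    - {"tx": -0.37,"ty": -0.13,"tz": 0,"turn": 0,"jaw": 1}
    - {"tx": -0.37,"ty": -0.13,"tz": 4,"turn": 0,"jaw": 1}
    - {"tx": -0.37,"ty": -0.13,"tz": 7.5,"turn": 0,"jaw": 1}
    - {"tx": -0.37,"ty": -0.13,"tz": 9.1,"turn": 0,"jaw": 1}
    - {"tx": -0.37,"ty": -0.13,"tz": 9.1,"turn": 0,"jaw": 0.4}

```text
time_s: 20.85
position: [0.5538, 0.3929, 0.0354]
tool_rot: [[-0.999, 0.052, -0.015], [0.052, 0.999, 0.001], [0.015, -0.0, -1.0]]
ft_force: [0.2, -0.5, -0.6]
grip_width: 0.075
```

Call:
apply_moves:
  motion:
    - {"tx": 0,"ty": 0,"tz": 0,"turn": 0,"jaw": -1}
    - {"tx": 0,"ty": 0,"tz": 0,"turn": 0,"jaw": -1}
    - {"tx": 0,"ty": 0,"tz": 0,"turn": 0,"jaw": -1}
    - {"tx": 0,"ty": 0,"tz": 0,"turn": 0,"jaw": -1}
    - {"tx": 0,"ty": 0,"tz": 0,"turn": 0,"jaw": -1}

```text
time_s: 21.27
position: [0.5553, 0.3934, 0.0383]
tool_rot: [[-0.999, 0.052, -0.01], [0.052, 0.999, 0.003], [0.01, 0.002, -1.0]]
ft_force: [0.5, 0.1, 7.1]
grip_width: 0.0518
```

Call:
apply_moves:
  motion:
    - {"tx": 0,"ty": 0,"tz": -3,"turn": 0,"jaw": -1}
    - {"tx": 0,"ty": 0,"tz": -7,"turn": 0,"jaw": -1}
    - {"tx": 0,"ty": 0,"tz": -11,"turn": 0,"jaw": -1}
    - {"tx": 0,"ty": 0,"tz": -15,"turn": 0,"jaw": -1}
    - {"tx": 0,"ty": 0,"tz": -18,"turn": 0,"jaw": -1}

```text
time_s: 21.68
position: [0.5573, 0.3931, 0.2236]
tool_rot: [[-0.999, 0.051, -0.005], [0.051, 0.999, 0.005], [0.006, 0.005, -1.0]]
ft_force: [0.7, 1.0, 0.1]
grip_width: 0.0516
```

Call:
apply_moves:
  motion:
    - {"tx": 0,"ty": 0,"tz": -2,"turn": 0,"jaw": -1}
    - {"tx": 0,"ty": 0,"tz": -2,"turn": 0,"jaw": -1}
    - {"tx": 0,"ty": 0,"tz": -2,"turn": 0,"jaw": -1}
    - {"tx": 0,"ty": 0,"tz": -2,"turn": 0,"jaw": -1}

```text
time_s: 22.02
position: [0.5571, 0.3928, 0.2431]
tool_rot: [[-0.999, 0.051, -0.006], [0.051, 0.999, 0.004], [0.007, 0.004, -1.0]]
ft_force: [0.6, -0.8, -1.7]
grip_width: 0.0517
```

Call:
apply_moves:
  motion:
    - {"tx": 0,"ty": 0,"tz": 0,"turn": 0,"jaw": -1}

```text
time_s: 22.1
position: [0.5567, 0.3926, 0.2418]
tool_rot: [[-0.999, 0.051, -0.009], [0.051, 0.999, 0.003], [0.009, 0.003, -1.0]]
ft_force: [0.1, 0.4, -0.0]
grip_width: 0.0514
```

Call:
apply_moves:
  motion:
    - {"tx": 0,"ty": 0,"tz": 0,"turn": 0,"jaw": -1}

```text
time_s: 22.18
position: [0.5564, 0.3925, 0.2406]
tool_rot: [[-0.999, 0.051, -0.011], [0.051, 0.999, 0.002], [0.011, 0.002, -1.0]]
ft_force: [0.7, 0.3, 0.1]
grip_width: 0.0517
```

```bash
python3 - <<'E'
from h import *
rel(.6617,.0193,.25)
rel(.594,-.373,.25)
E
```

```text
from [0.5564 0.3925 0.2406] rel tx,ty,tz [-12.42 -36.73  -1.14] turn 0.05 F [0.7  0.35 0.1 ] w 0.0517 t 22.2
from [0.5564 0.3925 0.2406] rel tx,ty,tz [ -7.68 -76.25  -1.17] turn 0.05 F [0.7  0.35 0.1 ] w 0.0517 t 22.2
```

Call:
apply_moves:
  motion:
    - {"tx": -0.4,"ty": -4,"tz": -0.5,"turn": 0,"jaw": -1}
    - {"tx": -0.8,"ty": -8,"tz": -0.5,"turn": 0,"jaw": -1}
    - {"tx": -1.2,"ty": -12,"tz": -0.5,"turn": 0,"jaw": -1}
    - {"tx": -1.6,"ty": -16,"tz": -0.5,"turn": 0,"jaw": -1}
    - {"tx": -2,"ty": -20,"tz": -0.5,"turn": 0,"jaw": -1}

```text
time_s: 22.6
position: [0.5656, 0.19, 0.2442]
tool_rot: [[-0.999, 0.051, -0.012], [0.051, 0.999, 0.002], [0.012, 0.002, -1.0]]
ft_force: [0.6, -0.6, -0.9]
grip_width: 0.0518
```

Call:
apply_moves:
  motion:
    - {"tx": -0.4,"ty": -4,"tz": 0,"turn": 0,"jaw": -1}
    - {"tx": -0.8,"ty": -8,"tz": 0,"turn": 0,"jaw": -1}
    - {"tx": -1.2,"ty": -12,"tz": 0,"turn": 0,"jaw": -1}
    - {"tx": -1.6,"ty": -16,"tz": 0,"turn": 0,"jaw": -1}
    - {"tx": -2,"ty": -20,"tz": 0,"turn": 0,"jaw": -1}

```text
time_s: 23.02
position: [0.5749, -0.0127, 0.2429]
tool_rot: [[-0.999, 0.051, -0.014], [0.051, 0.999, 0.003], [0.014, 0.002, -1.0]]
ft_force: [1.2, -0.2, -0.3]
grip_width: 0.0511
```

Call:
apply_moves:
  motion:
    - {"tx": -0.4,"ty": -4,"tz": 0,"turn": 0,"jaw": -1}
    - {"tx": -0.8,"ty": -8,"tz": 0,"turn": 0,"jaw": -1}
    - {"tx": -1.2,"ty": -12,"tz": 0,"turn": 0,"jaw": -1}
    - {"tx": -1.6,"ty": -16,"tz": 0,"turn": 0,"jaw": -1}
    - {"tx": -2,"ty": -20,"tz": 0,"turn": 0,"jaw": -1}

```text
time_s: 23.43
position: [0.5842, -0.2154, 0.2414]
tool_rot: [[-0.999, 0.051, -0.015], [0.051, 0.999, 0.004], [0.015, 0.003, -1.0]]
ft_force: [0.0, 0.2, 0.3]
grip_width: 0.0519
```

Call:
apply_moves:
  motion:
    - {"tx": -0.4,"ty": -4,"tz": 0,"turn": 0,"jaw": -1}
    - {"tx": -0.8,"ty": -8,"tz": 0,"turn": 0,"jaw": -1}
    - {"tx": -1.2,"ty": -12,"tz": 0,"turn": 0,"jaw": -1}
    - {"tx": -1.5,"ty": -15,"tz": 0,"turn": 0,"jaw": -1}
    - {"tx": -1.5,"ty": -15,"tz": 0,"turn": 0,"jaw": -1}

```text
time_s: 23.85
position: [0.5901, -0.3718, 0.2381]
tool_rot: [[-0.998, 0.057, -0.017], [0.057, 0.998, 0.004], [0.018, 0.003, -1.0]]
ft_force: [0.2, 0.8, -0.0]
grip_width: 0.0521
```

```bash
python3 - <<'E'
from h import *
rel(.594,-.373,.0445)
im,W,sub=carrier('c6.png')
comps(red(im)&(W[...,2]>.06)&(W[...,0]<.8),W,60,'red')
E
```

```text
from [ 0.5901 -0.3718  0.2381] rel tx,ty,tz [-0.74 -0.17 19.34] turn -0.26 F [ 0.23  0.81 -0.  ] w 0.0521 t 23.9
red [140 189] 224 med [0.5011 0.3522 0.0689] mid [0.5018 0.3521 0.0692] zmax 0.072
red [121 203] 234 med [0.4585 0.4044 0.069 ] mid [0.4576 0.4038 0.0689] zmax 0.071
```

Call:
apply_moves:
  motion:
    - {"tx": -0.7,"ty": -0.3,"tz": 4,"turn": -0.2,"jaw": -1}
    - {"tx": -0.7,"ty": -0.3,"tz": 8,"turn": -0.2,"jaw": -1}
    - {"tx": -0.7,"ty": -0.3,"tz": 12,"turn": -0.2,"jaw": -1}
    - {"tx": -0.7,"ty": -0.3,"tz": 16,"turn": -0.2,"jaw": -1}
    - {"tx": -0.7,"ty": -0.3,"tz": 18,"turn": -0.2,"jaw": -1}

```text
time_s: 24.32
position: [0.5926, -0.3685, 0.0526]
tool_rot: [[-0.998, 0.051, -0.024], [0.05, 0.999, 0.011], [0.024, 0.01, -1.0]]
ft_force: [-0.3, -0.0, -1.2]
grip_width: 0.0518
```

Call:
apply_moves:
  motion:
    - {"tx": 0,"ty": 0,"tz": 0.5,"turn": 0,"jaw": -1}
    - {"tx": 0,"ty": 0,"tz": 0.8,"turn": 0,"jaw": -1}
    - {"tx": 0,"ty": 0,"tz": 0.8,"turn": 0,"jaw": -1}

```text
time_s: 24.57
position: [0.5928, -0.3679, 0.0451]
tool_rot: [[-0.998, 0.05, -0.023], [0.05, 0.999, 0.011], [0.024, 0.01, -1.0]]
ft_force: [-0.0, -0.1, -0.4]
grip_width: 0.0518
```

```bash
python3 - <<'E'
from h import *
rel(.594,-.373,.043)
E
```

```text
from [ 0.5928 -0.3679  0.0451] rel tx,ty,tz [-0.15 -0.51  0.2 ] turn 0.14 F [-0.04 -0.14 -0.38] w 0.0518 t 24.6
```

Call:
apply_moves:
  motion:
    - {"tx": -0.1,"ty": -0.5,"tz": 0.1,"turn": 0,"jaw": -1}
    - {"tx": -0.1,"ty": -0.5,"tz": 0.2,"turn": 0,"jaw": -1}
    - {"tx": -0.1,"ty": -0.5,"tz": 0.2,"turn": 0,"jaw": -1}
    - {"tx": -0.1,"ty": -0.5,"tz": 0.2,"turn": 0,"jaw": 0.35}
    - {"tx": -0.1,"ty": -0.5,"tz": 0.2,"turn": 0,"jaw": 0.5}

```text
time_s: 24.98
position: [0.5936, -0.373, 0.0435]
tool_rot: [[-0.999, 0.05, -0.023], [0.05, 0.999, 0.01], [0.023, 0.009, -1.0]]
ft_force: [-1.0, -0.2, 0.2]
grip_width: 0.0637
```

Call:
apply_moves:
  motion:
    - {"tx": 0,"ty": 0,"tz": 0,"turn": 0,"jaw": 0.5}
    - {"tx": 0,"ty": 0,"tz": -2,"turn": 0,"jaw": 0.5}
    - {"tx": 0,"ty": 0,"tz": -6,"turn": 0,"jaw": 0.5}
    - {"tx": 0,"ty": 0,"tz": -10,"turn": 0,"jaw": 0.7}
    - {"tx": 0,"ty": 0,"tz": -14,"turn": 0,"jaw": 1}

```text
time_s: 25.4
position: [0.5966, -0.3742, 0.1853]
tool_rot: [[-0.998, 0.05, -0.023], [0.05, 0.999, 0.011], [0.023, 0.01, -1.0]]
ft_force: [0.4, -0.3, 0.5]
grip_width: 0.0821
```

Call:
apply_moves:
  motion:
    - {"tx": 0.2,"ty": 1,"tz": -3,"turn": 0,"jaw": 1}
    - {"tx": 0.8,"ty": 4,"tz": -5,"turn": 0,"jaw": 1}
    - {"tx": 1.6,"ty": 7.9,"tz": -5,"turn": 0,"jaw": 1}
    - {"tx": 2.4,"ty": 11.8,"tz": -5,"turn": 0,"jaw": 1}
    - {"tx": 3.2,"ty": 15.7,"tz": -5,"turn": 0,"jaw": 1}

```text
time_s: 25.82
position: [0.5729, -0.2148, 0.2381]
tool_rot: [[-0.998, 0.051, -0.022], [0.05, 0.999, 0.01], [0.022, 0.009, -1.0]]
ft_force: [1.1, 0.2, -0.3]
grip_width: 0.0848
```

Call:
apply_moves:
  motion:
    - {"tx": 0.8,"ty": 4,"tz": 0,"turn": 0,"jaw": 1}
    - {"tx": 1.6,"ty": 8,"tz": 0,"turn": 0,"jaw": 1}
    - {"tx": 2.4,"ty": 12,"tz": 0,"turn": 0,"jaw": 1}
    - {"tx": 3.2,"ty": 16,"tz": 0,"turn": 0,"jaw": 1}
    - {"tx": 4,"ty": 20,"tz": 0,"turn": 0,"jaw": 1}

```text
time_s: 26.23
position: [0.5423, -0.0112, 0.2412]
tool_rot: [[-0.998, 0.051, -0.021], [0.051, 0.999, 0.01], [0.022, 0.009, -1.0]]
ft_force: [1.7, 0.4, -0.1]
grip_width: 0.0854
```

Call:
apply_moves:
  motion:
    - {"tx": 0.8,"ty": 4,"tz": 0,"turn": 0,"jaw": 1}
    - {"tx": 1.6,"ty": 8,"tz": 0,"turn": 0,"jaw": 1}
    - {"tx": 2.4,"ty": 12,"tz": 0,"turn": 0,"jaw": 1}
    - {"tx": 3.2,"ty": 16,"tz": 0,"turn": 0,"jaw": 1}
    - {"tx": 4,"ty": 20,"tz": 0,"turn": 0,"jaw": 1}

```text
time_s: 26.65
position: [0.5118, 0.1925, 0.2444]
tool_rot: [[-0.998, 0.051, -0.021], [0.051, 0.999, 0.01], [0.021, 0.009, -1.0]]
ft_force: [0.1, 0.6, -0.8]
grip_width: 0.0855
```

```bash
python3 - <<'E'
from h import *
rel(.5020,.3522,.24)
E
```

```text
from [0.5118 0.1925 0.2444] rel tx,ty,tz [ 1.77 15.9   0.63] turn 0.09 F [ 0.14  0.63 -0.78] w 0.0855 t 26.6
```

Call:
apply_moves:
  motion:
    - {"tx": 0.4,"ty": 4,"tz": 0,"turn": 0,"jaw": 1}
    - {"tx": 0.9,"ty": 8,"tz": 0,"turn": 0,"jaw": 1}
    - {"tx": 1.3,"ty": 12,"tz": 0,"turn": 0,"jaw": 1}
    - {"tx": 1.77,"ty": 15.9,"tz": 0,"turn": 0,"jaw": 1}
    - {"tx": 1.77,"ty": 15.9,"tz": 2,"turn": 0,"jaw": 1}

```text
time_s: 27.07
position: [0.5014, 0.3587, 0.2294]
tool_rot: [[-0.999, 0.045, -0.014], [0.045, 0.999, 0.015], [0.014, 0.015, -1.0]]
ft_force: [0.6, 0.5, 0.2]
grip_width: 0.0854
```

Call:
apply_moves:
  motion:
    - {"tx": 0,"ty": 0,"tz": 4,"turn": 0,"jaw": 1}
    - {"tx": 0,"ty": 0,"tz": 8,"turn": 0,"jaw": 1}
    - {"tx": 0,"ty": 0,"tz": 9,"turn": 0,"jaw": 1}
    - {"tx": 0,"ty": 0,"tz": 9,"turn": 0,"jaw": 1}

```text
time_s: 27.4
position: [0.499, 0.3596, 0.1371]
tool_rot: [[-0.999, 0.045, -0.019], [0.045, 0.999, 0.013], [0.02, 0.012, -1.0]]
ft_force: [-0.1, 0.6, 0.4]
grip_width: 0.0855
```

```bash
python3 - <<'E'
from h import *
rel(.5020,.3522,.037)
E
```

```text
from [0.499  0.3596 0.1371] rel tx,ty,tz [-0.53 -0.85  9.99] turn 0.42 F [-0.09  0.61  0.41] w 0.0855 t 27.4
```

Call:
apply_moves:
  motion:
    - {"tx": -0.53,"ty": -0.85,"tz": 0,"turn": 0.4,"jaw": 1}
    - {"tx": -0.53,"ty": -0.85,"tz": 3,"turn": 0.4,"jaw": 1}
    - {"tx": -0.53,"ty": -0.85,"tz": 3,"turn": 0.4,"jaw": 1}

```text
time_s: 27.65
position: [0.5034, 0.3499, 0.1056]
tool_rot: [[-0.998, 0.054, -0.022], [0.053, 0.999, 0.012], [0.022, 0.01, -1.0]]
ft_force: [-1.0, -0.6, -1.4]
grip_width: 0.0855
```

```bash
python3 - <<'E'
from h import *
rel(.5020,.3522,.037)
E
```

```text
from [0.5034 0.3499 0.1056] rel tx,ty,tz [0.   0.15 6.87] turn -0.07 F [-1.   -0.61 -1.41] w 0.0855 t 27.6
```

Call:
apply_moves:
  motion:
    - {"tx": 0,"ty": 0.15,"tz": 3,"turn": 0,"jaw": 1}
    - {"tx": 0,"ty": 0.15,"tz": 6,"turn": 0,"jaw": 1}
    - {"tx": 0,"ty": 0.15,"tz": 6.8,"turn": 0,"jaw": 1}
    - {"tx": 0,"ty": 0.15,"tz": 6.8,"turn": 0,"jaw": 0.4}
    - {"tx": 0,"ty": 0.15,"tz": 6.8,"turn": 0,"jaw": -1}
  squeeze: 80

```text
time_s: 28.07
position: [0.5032, 0.3524, 0.0398]
tool_rot: [[-0.998, 0.054, -0.019], [0.054, 0.998, 0.013], [0.02, 0.012, -1.0]]
ft_force: [0.8, -0.1, 1.1]
grip_width: 0.0639
```

Call:
apply_moves:
  motion:
    - {"tx": 0,"ty": 0,"tz": 0,"turn": 0,"jaw": -1}
    - {"tx": 0,"ty": 0,"tz": 0,"turn": 0,"jaw": -1}
    - {"tx": 0,"ty": 0,"tz": 0,"turn": 0,"jaw": -1}
    - {"tx": 0,"ty": 0,"tz": 0,"turn": 0,"jaw": -1}

```text
time_s: 28.4
position: [0.5043, 0.3529, 0.042]
tool_rot: [[-0.998, 0.054, -0.015], [0.053, 0.998, 0.014], [0.016, 0.013, -1.0]]
ft_force: [0.5, 0.6, 8.0]
grip_width: 0.0519
```

Call:
apply_moves:
  motion:
    - {"tx": 0,"ty": 0,"tz": -2,"turn": 0,"jaw": -1}
    - {"tx": 0,"ty": 0,"tz": -5,"turn": 0,"jaw": -1}
    - {"tx": 0,"ty": 0,"tz": -9,"turn": 0,"jaw": -1}
    - {"tx": 0,"ty": 0,"tz": -12,"turn": 0,"jaw": -1}
    - {"tx": 0,"ty": 0,"tz": -14,"turn": 0,"jaw": -1}

```text
time_s: 28.82
position: [0.5069, 0.3511, 0.1862]
tool_rot: [[-0.999, 0.054, -0.011], [0.053, 0.998, 0.016], [0.012, 0.015, -1.0]]
ft_force: [0.6, 0.6, -2.6]
grip_width: 0.0519
```

Call:
apply_moves:
  motion:
    - {"tx": 0,"ty": 0,"tz": -2,"turn": 0,"jaw": -1}
    - {"tx": 0,"ty": 0,"tz": -2,"turn": 0,"jaw": -1}
    - {"tx": 0,"ty": 0,"tz": -2,"turn": 0,"jaw": -1}
    - {"tx": 0,"ty": 0,"tz": -2,"turn": 0,"jaw": -1}

```text
time_s: 29.15
position: [0.5065, 0.3505, 0.2049]
tool_rot: [[-0.998, 0.053, -0.013], [0.053, 0.998, 0.015], [0.014, 0.014, -1.0]]
ft_force: [0.1, -0.5, -3.1]
grip_width: 0.0516
```

Call:
apply_moves:
  motion:
    - {"tx": 0,"ty": 0,"tz": 0,"turn": 0,"jaw": -1}

```text
time_s: 29.23
position: [0.506, 0.3503, 0.2034]
tool_rot: [[-0.998, 0.054, -0.016], [0.053, 0.998, 0.014], [0.016, 0.013, -1.0]]
ft_force: [0.8, -0.6, -3.8]
grip_width: 0.0516
```

Call:
apply_moves:
  motion:
    - {"tx": 0,"ty": 0,"tz": 0,"turn": 0,"jaw": -1}

```text
time_s: 29.32
position: [0.5055, 0.35, 0.2018]
tool_rot: [[-0.998, 0.054, -0.018], [0.053, 0.998, 0.013], [0.019, 0.012, -1.0]]
ft_force: [0.1, 0.6, -3.3]
grip_width: 0.0517
```

```bash
python3 - <<'E'
from h import *
rel(.6665,.099,.20)
E
```

```text
from [0.5055 0.35   0.2018] rel tx,ty,tz [-17.41 -24.2   -0.43] turn -0.07 F [ 0.09  0.65 -3.32] w 0.0517 t 29.3
```

Call:
apply_moves:
  motion:
    - {"tx": -1.8,"ty": -2.4,"tz": 0,"turn": 0,"jaw": -1}
    - {"tx": -4,"ty": -5.5,"tz": 0,"turn": 0,"jaw": -1}
    - {"tx": -6.2,"ty": -8.7,"tz": 0,"turn": 0,"jaw": -1}
    - {"tx": -8.4,"ty": -11.9,"tz": 0,"turn": 0,"jaw": -1}
    - {"tx": -10.6,"ty": -15,"tz": 0,"turn": 0,"jaw": -1}

```text
time_s: 29.73
position: [0.6038, 0.1929, 0.1969]
tool_rot: [[-0.998, 0.053, -0.02], [0.053, 0.999, 0.012], [0.021, 0.011, -1.0]]
ft_force: [1.6, 0.3, -1.7]
grip_width: 0.0516
```

Call:
apply_moves:
  motion:
    - {"tx": -2,"ty": -3,"tz": 0,"turn": 0,"jaw": -1}
    - {"tx": -4.5,"ty": -6,"tz": 0,"turn": 0,"jaw": -1}
    - {"tx": -6.7,"ty": -9.2,"tz": 0,"turn": 0,"jaw": -1}
    - {"tx": -6.7,"ty": -9.2,"tz": 2,"turn": 0,"jaw": -1}
    - {"tx": -6.7,"ty": -9.2,"tz": 4,"turn": 0,"jaw": -1}

```text
time_s: 30.15
position: [0.666, 0.0955, 0.153]
tool_rot: [[-0.998, 0.057, -0.02], [0.057, 0.998, 0.012], [0.021, 0.011, -1.0]]
ft_force: [-0.8, 0.6, -3.0]
grip_width: 0.0515
```

```bash
python3 - <<'E'
from h import *
rel(.668,.0999,.108)
E
```

```text
from [0.666  0.0955 0.153 ] rel tx,ty,tz [-0.27  0.4   4.51] turn -0.26 F [-0.79  0.64 -2.99] w 0.0515 t 30.1
```

Call:
apply_moves:
  motion:
    - {"tx": -0.27,"ty": 0.4,"tz": 2,"turn": -0.2,"jaw": -1}
    - {"tx": -0.27,"ty": 0.4,"tz": 4,"turn": -0.2,"jaw": -1}
    - {"tx": -0.27,"ty": 0.4,"tz": 4.3,"turn": -0.2,"jaw": -1}
    - {"tx": -0.27,"ty": 0.4,"tz": 4.3,"turn": -0.2,"jaw": -1}
    - {"tx": -0.27,"ty": 0.4,"tz": 4.3,"turn": -0.2,"jaw": -1}

```text
time_s: 30.57
position: [0.6683, 0.0999, 0.1107]
tool_rot: [[-0.998, 0.053, -0.019], [0.053, 0.999, 0.012], [0.02, 0.011, -1.0]]
ft_force: [0.6, -0.3, -0.9]
grip_width: 0.0519
```

```bash
python3 - <<'E'
from h import *
rel(.668,.0999,.0885)
im,d=snap('scene','s1.png')
a=cv2.imread('pics/s1.png');cv2.imwrite('pics/s1c.png',cv2.resize(a[120:260,180:400],None,fx=3.5,fy=3.5,interpolation=cv2.INTER_CUBIC))
E
```

```text
from [0.6683 0.0999 0.1107] rel tx,ty,tz [-0.01 -0.02  2.22] turn -0.05 F [ 0.62 -0.34 -0.92] w 0.0519 t 30.6
```

View pics/s1c.png

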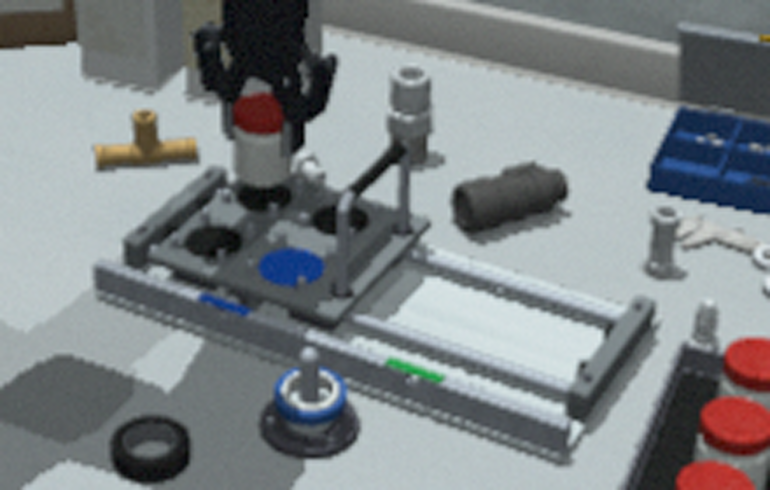

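```bash
python3 - <<'E'
from h import *
im,d=snap('scene');W=world('scene',d)
comps(red(im)&(W[...,0]<.8)&(W[...,1]>-.3),W,20,'red');rel(.668,.0999,.0885)
E
```

```text
red [254 151] 98 med [0.6578 0.097  0.1373] mid [0.6631 0.0984 0.1348] zmax 0.14
red [137 179] 142 med [0.4526 0.4005 0.0674] mid [0.4565 0.4028 0.0647] zmax 0.07
from [0.6686 0.0999 0.1116] rel tx,ty,tz [ 0.02 -0.03  2.31] turn -0.06 F [-0.22  0.61 -3.25] w 0.0519 t 30.7
```

Call:
apply_moves:
  motion:
    - {"tx": 0,"ty": 0,"tz": 1,"turn": 0,"jaw": -1}
    - {"tx": 0,"ty": 0,"tz": 1.8,"turn": 0,"jaw": -1}
    - {"tx": 0,"ty": 0,"tz": 2.2,"turn": 0,"jaw": -1}
    - {"tx": 0,"ty": 0,"tz": 2.2,"turn": 0,"jaw": -1}

```text
time_s: 31.0
position: [0.6676, 0.1002, 0.088]
tool_rot: [[-0.998, 0.053, -0.02], [0.053, 0.999, 0.012], [0.021, 0.011, -1.0]]
ft_force: [-0.2, 0.2, -3.0]
grip_width: 0.0516
```

```bash
python3 - <<'E'
from h import *
rel(.668,.0999,.0875)
E
```

```text
from [0.6676 0.1002 0.088 ] rel tx,ty,tz [-0.05 -0.02  0.05] turn -0.06 F [-0.2   0.24 -2.96] w 0.0516 t 31.0
```

Call:
apply_moves:
  motion:
    - {"tx": 0,"ty": 0,"tz": 0.15,"turn": 0,"jaw": -1}
    - {"tx": 0,"ty": 0,"tz": 0.15,"turn": 0,"jaw": -1}
    - {"tx": 0,"ty": 0,"tz": 0.15,"turn": 0,"jaw": 0.3}
    - {"tx": 0,"ty": 0,"tz": 0.15,"turn": 0,"jaw": 0.5}
    - {"tx": 0,"ty": 0,"tz": 0.15,"turn": 0,"jaw": 0.5}

```text
time_s: 31.42
position: [0.6678, 0.1002, 0.0871]
tool_rot: [[-0.998, 0.053, -0.019], [0.053, 0.999, 0.012], [0.02, 0.011, -1.0]]
ft_force: [0.2, 0.3, -0.3]
grip_width: 0.0639
```

Call:
apply_moves:
  motion:
    - {"tx": 0,"ty": 0,"tz": -2,"turn": 0,"jaw": 0.5}
    - {"tx": 0,"ty": 0,"tz": -5,"turn": 0,"jaw": 0.5}
    - {"tx": 0,"ty": 0,"tz": -9,"turn": 0,"jaw": 0.5}
    - {"tx": 2,"ty": 3,"tz": -10,"turn": 0,"jaw": 0.7}
    - {"tx": 4,"ty": 6,"tz": -10,"turn": 0,"jaw": 1}

```text
time_s: 31.83
position: [0.6345, 0.1604, 0.1928]
tool_rot: [[-0.998, 0.056, -0.011], [0.056, 0.998, 0.013], [0.011, 0.012, -1.0]]
ft_force: [0.6, 0.8, -0.1]
grip_width: 0.0829
```

Call:
apply_moves:
  motion:
    - {"tx": 2.3,"ty": 3.3,"tz": 0,"turn": 0,"jaw": 1}
    - {"tx": 4.6,"ty": 6.6,"tz": 0,"turn": 0,"jaw": 1}
    - {"tx": 6.9,"ty": 9.9,"tz": 0,"turn": 0,"jaw": 1}
    - {"tx": 9.2,"ty": 13.2,"tz": 0,"turn": 0,"jaw": 1}
    - {"tx": 11.5,"ty": 16.5,"tz": 0,"turn": 0,"jaw": 1}

```text
time_s: 32.25
position: [0.5278, 0.333, 0.1968]
tool_rot: [[-0.998, 0.056, -0.01], [0.056, 0.998, 0.013], [0.011, 0.013, -1.0]]
ft_force: [0.6, 0.4, -0.3]
grip_width: 0.0855
```

```bash
python3 - <<'E'
from h import *
rel(.4580,.4038,.14)
im,d=snap('scene');W=world('scene',d)
comps(red(im)&(W[...,0]<.8)&(W[...,1]>-.3),W,20,'red')
E
```

```text
from [0.5278 0.333  0.1968] rel tx,ty,tz [7.31 6.6  5.84] turn -0.24 F [ 0.56  0.41 -0.31] w 0.0855 t 32.2
red [254 159] 126 med [0.6598 0.0955 0.1117] mid [0.662  0.0978 0.1091] zmax 0.115
red [137 178] 130 med [0.4545 0.4006 0.068 ] mid [0.4547 0.4027 0.066 ] zmax 0.071
```

Call:
apply_moves:
  motion:
    - {"tx": 2.7,"ty": 2.5,"tz": 0,"turn": -0.2,"jaw": 1}
    - {"tx": 5.3,"ty": 4.9,"tz": 0,"turn": -0.2,"jaw": 1}
    - {"tx": 7.3,"ty": 6.4,"tz": 1,"turn": -0.2,"jaw": 1}
    - {"tx": 7.3,"ty": 6.4,"tz": 5,"turn": -0.2,"jaw": 1}
    - {"tx": 7.3,"ty": 6.4,"tz": 6,"turn": -0.2,"jaw": 1}

```text
time_s: 32.72
position: [0.4507, 0.4074, 0.1355]
tool_rot: [[-0.999, 0.045, -0.016], [0.045, 0.999, 0.013], [0.017, 0.012, -1.0]]
ft_force: [-0.9, -0.8, -1.4]
grip_width: 0.0858
```

Call:
apply_moves:
  motion:
    - {"tx": 0,"ty": 0,"tz": 0,"turn": 0,"jaw": 1}
    - {"tx": 0,"ty": 0,"tz": 0,"turn": 0,"jaw": 1}

```text
time_s: 32.88
position: [0.4511, 0.4069, 0.1354]
tool_rot: [[-0.999, 0.046, -0.018], [0.045, 0.999, 0.012], [0.018, 0.011, -1.0]]
ft_force: [0.9, 0.1, 0.9]
grip_width: 0.0854
```

```bash
python3 - <<'E'
from h import *
rel(.4580,.4038,.037)
E
```

```text
from [0.4511 0.4069 0.1354] rel tx,ty,tz [-0.89 -0.39  9.82] turn 0.38 F [0.86 0.09 0.88] w 0.0854 t 32.9
```

Call:
apply_moves:
  motion:
    - {"tx": -0.85,"ty": -0.4,"tz": 0,"turn": 0.4,"jaw": 1}
    - {"tx": -0.85,"ty": -0.4,"tz": 4,"turn": 0.4,"jaw": 1}
    - {"tx": -0.85,"ty": -0.4,"tz": 8,"turn": 0.4,"jaw": 1}
    - {"tx": -0.85,"ty": -0.4,"tz": 9.8,"turn": 0.4,"jaw": 1}
    - {"tx": -0.85,"ty": -0.4,"tz": 9.8,"turn": 0.4,"jaw": 0.4}

```text
time_s: 33.3
position: [0.4578, 0.4021, 0.0344]
tool_rot: [[-0.998, 0.055, -0.022], [0.054, 0.998, 0.009], [0.023, 0.008, -1.0]]
ft_force: [0.4, -0.3, 0.4]
grip_width: 0.0757
```

Call:
apply_moves:
  motion:
    - {"tx": 0,"ty": 0,"tz": 0,"turn": 0,"jaw": -1}
    - {"tx": 0,"ty": 0,"tz": 0,"turn": 0,"jaw": -1}
    - {"tx": 0,"ty": 0,"tz": 0,"turn": 0,"jaw": -1}
    - {"tx": 0,"ty": 0,"tz": 0,"turn": 0,"jaw": -1}
    - {"tx": 0,"ty": 0,"tz": 0,"turn": 0,"jaw": -1}

```text
time_s: 33.72
position: [0.4595, 0.4026, 0.0368]
tool_rot: [[-0.998, 0.054, -0.017], [0.054, 0.998, 0.011], [0.018, 0.01, -1.0]]
ft_force: [3.0, -0.8, 8.1]
grip_width: 0.0512
```

Call:
apply_moves:
  motion:
    - {"tx": 0,"ty": 0,"tz": -2,"turn": 0,"jaw": -1}
    - {"tx": 0,"ty": 0,"tz": -5,"turn": 0,"jaw": -1}
    - {"tx": 0,"ty": 0,"tz": -9,"turn": 0,"jaw": -1}
    - {"tx": 0,"ty": 0,"tz": -13,"turn": 0,"jaw": -1}
    - {"tx": 0,"ty": 0,"tz": -16,"turn": 0,"jaw": -1}

```text
time_s: 34.13
position: [0.4621, 0.4008, 0.2005]
tool_rot: [[-0.998, 0.054, -0.015], [0.054, 0.998, 0.012], [0.015, 0.012, -1.0]]
ft_force: [1.7, 0.9, -2.8]
grip_width: 0.0515
```

Call:
apply_moves:
  motion:
    - {"tx": 0,"ty": 0,"tz": -1,"turn": 0,"jaw": -1}
    - {"tx": 0,"ty": 0,"tz": -1,"turn": 0,"jaw": -1}
    - {"tx": 0,"ty": 0,"tz": -1,"turn": 0,"jaw": -1}

```text
time_s: 34.38
position: [0.4618, 0.4004, 0.2105]
tool_rot: [[-0.998, 0.054, -0.015], [0.054, 0.998, 0.012], [0.015, 0.012, -1.0]]
ft_force: [-0.1, -0.3, -4.3]
grip_width: 0.0511
```

Call:
apply_moves:
  motion:
    - {"tx": 0,"ty": 0,"tz": 0,"turn": 0,"jaw": -1}

```text
time_s: 34.47
position: [0.4611, 0.4, 0.2088]
tool_rot: [[-0.998, 0.054, -0.018], [0.054, 0.998, 0.011], [0.018, 0.01, -1.0]]
ft_force: [-0.6, -0.3, -3.2]
grip_width: 0.0511
```

```bash
python3 - <<'E'
from h import *
rel(.5803,.1039,.20)
E
```

```text
from [0.4611 0.4    0.2088] rel tx,ty,tz [-13.52 -28.93   0.35] turn -0.11 F [-0.61 -0.3  -3.18] w 0.0511 t 34.5
```

Call:
apply_moves:
  motion:
    - {"tx": -1.5,"ty": -3.4,"tz": 0,"turn": 0,"jaw": -1}
    - {"tx": -3.2,"ty": -7,"tz": 0,"turn": 0,"jaw": -1}
    - {"tx": -4.9,"ty": -10.6,"tz": 0,"turn": 0,"jaw": -1}
    - {"tx": -6.6,"ty": -14.2,"tz": 0,"turn": 0,"jaw": -1}
    - {"tx": -8.3,"ty": -17.8,"tz": 0,"turn": 0,"jaw": -1}

```text
time_s: 34.88
position: [0.5339, 0.216, 0.2035]
tool_rot: [[-0.998, 0.054, -0.022], [0.054, 0.999, 0.01], [0.022, 0.009, -1.0]]
ft_force: [1.7, 0.0, -2.8]
grip_width: 0.0513
```

Call:
apply_moves:
  motion:
    - {"tx": -1.7,"ty": -3.6,"tz": 0,"turn": 0,"jaw": -1}
    - {"tx": -3.4,"ty": -7.2,"tz": 0,"turn": 0,"jaw": -1}
    - {"tx": -5.2,"ty": -11.1,"tz": 0,"turn": 0,"jaw": -1}
    - {"tx": -5.2,"ty": -11.1,"tz": 2,"turn": 0,"jaw": -1}
    - {"tx": -5.2,"ty": -11.1,"tz": 4,"turn": 0,"jaw": -1}

```text
time_s: 35.3
position: [0.5795, 0.1001, 0.1595]
tool_rot: [[-0.998, 0.058, -0.023], [0.058, 0.998, 0.01], [0.023, 0.009, -1.0]]
ft_force: [-0.4, 1.1, -4.0]
grip_width: 0.0512
```

```bash
python3 - <<'E'
from h import *
rel(.5818,.1036,.105)
E
```

```text
from [0.5795 0.1001 0.1595] rel tx,ty,tz [-0.34  0.31  5.45] turn -0.32 F [-0.44  1.06 -3.99] w 0.0512 t 35.3
```

Call:
apply_moves:
  motion:
    - {"tx": -0.34,"ty": 0.31,"tz": 2,"turn": -0.3,"jaw": -1}
    - {"tx": -0.34,"ty": 0.31,"tz": 4,"turn": -0.3,"jaw": -1}
    - {"tx": -0.34,"ty": 0.31,"tz": 5.3,"turn": -0.3,"jaw": -1}
    - {"tx": -0.34,"ty": 0.31,"tz": 5.3,"turn": -0.3,"jaw": -1}
    - {"tx": -0.34,"ty": 0.31,"tz": 5.3,"turn": -0.3,"jaw": -1}

```text
time_s: 35.72
position: [0.5811, 0.1036, 0.1051]
tool_rot: [[-0.998, 0.053, -0.026], [0.053, 0.999, 0.01], [0.027, 0.009, -1.0]]
ft_force: [-0.0, 0.3, -2.5]
grip_width: 0.0509
```

```bash
python3 - <<'E'
from h import *
im,d=snap('scene');W=world('scene',d)
comps(red(im)&(W[...,0]<.8)&(W[...,1]>-.3),W,20,'red')
rel(.5818,.1036,.083)
E
```

```text
red [238 165] 106 med [0.5668 0.1024 0.136 ] mid [0.5724 0.1028 0.1332] zmax 0.139
from [0.5818 0.1036 0.1063] rel tx,ty,tz [-0.06 -0.02  2.32] turn -0.02 F [ 0.41  0.34 -2.96] w 0.0511 t 35.8
```

Call:
apply_moves:
  motion:
    - {"tx": -0.05,"ty": 0,"tz": 1,"turn": 0,"jaw": -1}
    - {"tx": -0.05,"ty": 0,"tz": 1.8,"turn": 0,"jaw": -1}
    - {"tx": -0.05,"ty": 0,"tz": 2.25,"turn": 0,"jaw": -1}
    - {"tx": -0.05,"ty": 0,"tz": 2.25,"turn": 0,"jaw": -1}

```text
time_s: 36.1
position: [0.5811, 0.1038, 0.0825]
tool_rot: [[-0.998, 0.053, -0.026], [0.052, 0.999, 0.01], [0.026, 0.009, -1.0]]
ft_force: [0.3, -0.5, -2.2]
grip_width: 0.0511
```

```bash
python3 - <<'E'
from h import *
rel(.5818,.1036,.082)
E
```

```text
from [0.5811 0.1038 0.0825] rel tx,ty,tz [-0.07 -0.02  0.05] turn -0.02 F [ 0.33 -0.54 -2.24] w 0.0511 t 36.1
```

Call:
apply_moves:
  motion:
    - {"tx": 0,"ty": 0,"tz": 0.1,"turn": 0,"jaw": -1}
    - {"tx": 0,"ty": 0,"tz": 0.1,"turn": 0,"jaw": -1}
    - {"tx": 0,"ty": 0,"tz": 0.1,"turn": 0,"jaw": 0.3}
    - {"tx": 0,"ty": 0,"tz": 0.1,"turn": 0,"jaw": 0.5}
    - {"tx": 0,"ty": 0,"tz": 0.1,"turn": 0,"jaw": 0.5}

```text
time_s: 36.52
position: [0.5815, 0.1038, 0.0822]
tool_rot: [[-0.998, 0.053, -0.024], [0.052, 0.999, 0.01], [0.025, 0.009, -1.0]]
ft_force: [-1.0, -0.2, -0.4]
grip_width: 0.064
```

Call:
apply_moves:
  motion:
    - {"tx": 0,"ty": 0,"tz": -2,"turn": 0,"jaw": 0.5}
    - {"tx": 0,"ty": 0,"tz": -5,"turn": 0,"jaw": 0.5}
    - {"tx": 0,"ty": 0,"tz": -9,"turn": 0,"jaw": 0.5}
    - {"tx": 0,"ty": 3,"tz": -11,"turn": 0,"jaw": 0.7}
    - {"tx": 0,"ty": 6,"tz": -11,"turn": 0,"jaw": 0.7}

```text
time_s: 36.93
position: [0.5894, 0.1625, 0.1987]
tool_rot: [[-0.998, 0.055, -0.014], [0.055, 0.998, 0.011], [0.015, 0.01, -1.0]]
ft_force: [0.5, -0.3, 0.4]
grip_width: 0.0728
```

Call:
apply_moves:
  motion:
    - {"tx": 2,"ty": 3,"tz": 0,"turn": 0,"jaw": 0.7}
    - {"tx": 5,"ty": 5,"tz": 0,"turn": 0,"jaw": 0.7}
    - {"tx": 9,"ty": 7,"tz": 0,"turn": 0,"jaw": 0.7}
    - {"tx": 12,"ty": 9,"tz": 0,"turn": 0,"jaw": 0.7}
    - {"tx": 12,"ty": 9,"tz": 0,"turn": 0,"jaw": 0.7}

```text
time_s: 37.35
position: [0.4696, 0.2621, 0.2024]
tool_rot: [[-0.999, 0.051, -0.015], [0.051, 0.999, 0.012], [0.016, 0.011, -1.0]]
ft_force: [0.2, 0.4, 0.2]
grip_width: 0.0724
```

```bash
python3 - <<'E'
from h import *
im,W,sub=carrier('c7.png')
comps(red(im)&(W[...,2]>.06)&(W[...,0]<.8),W,60,'red')
comps(sub&(im.max(2)<45),W,60,'black');comps(sub&blue(im),W,60,'blue')
z=W[...,2];s=np.zeros(z.shape,bool);s[198:228,266:300]=1
comps(s&(z>.06),W,3,'post')
m=s&(z>.036)&(z<.052);P=W[m];print('roll rect',cv2.minEnclosingCircle(P[:,:2].astype(np.float32)),'z',np.percentile(P[:,2],[5,50,95]));print('midrange',(np.percentile(P,2,0)+np.percentile(P,98,0))/2,'ext',np.percentile(P,98,0)-np.percentile(P,2,0))
m2=s&(im.min(2)>0)&blue(im);comps(m2,W,5,'rollblue')
rel(.4345,-.063,.12)
cv2.imwrite('pics/c7c.png',cv2.resize(im[110:240,190:410,::-1],None,fx=3.5,fy=3.5,interpolation=cv2.INTER_CUBIC))
E
```

```text
red [226 130] 226 med [0.6647 0.1004 0.113 ] mid [0.6638 0.1003 0.113 ] zmax 0.116
red [224 159] 243 med [0.577  0.1044 0.1125] mid [0.5779 0.1046 0.1127] zmax 0.115
red [386 158] 235 med [ 0.5921 -0.3712  0.073 ] mid [ 0.5915 -0.3717  0.073 ] zmax 0.076
red [390 184] 246 med [ 0.5113 -0.377   0.073 ] mid [ 0.5113 -0.3769  0.073 ] zmax 0.076
red [394 211] 260 med [ 0.4327 -0.3822  0.0729] mid [ 0.4326 -0.3822  0.0728] zmax 0.076
black [254 140] 182 med [0.6607 0.0189 0.0453] mid [0.6615 0.0189 0.0452] zmax 0.048
blue [252 166] 248 med [0.5759 0.0238 0.0451] mid [0.5758 0.0238 0.0451] zmax 0.048
post [283 210] 27 med [ 0.4355 -0.0623  0.0755] mid [ 0.4356 -0.0616  0.0711] zmax 0.079
roll rect ((0.4333933889865875, -0.06440754234790802), 0.02871711738407612) z [0.03771691 0.04191034 0.04625063]
midrange [ 0.43315667 -0.06536687  0.04233849] ext [0.05232746 0.05310149 0.0107712 ]
rollblue [279 219] 14 med [ 0.4114 -0.052   0.0406] mid [ 0.4182 -0.0546  0.0406] zmax 0.044
from [0.4723 0.2607 0.2024] rel tx,ty,tz [  2.   -32.61   7.92] turn 0.05 F [ 0.44  0.18 -0.04] w 0.0729 t 37.4
```

View pics/c7c.png

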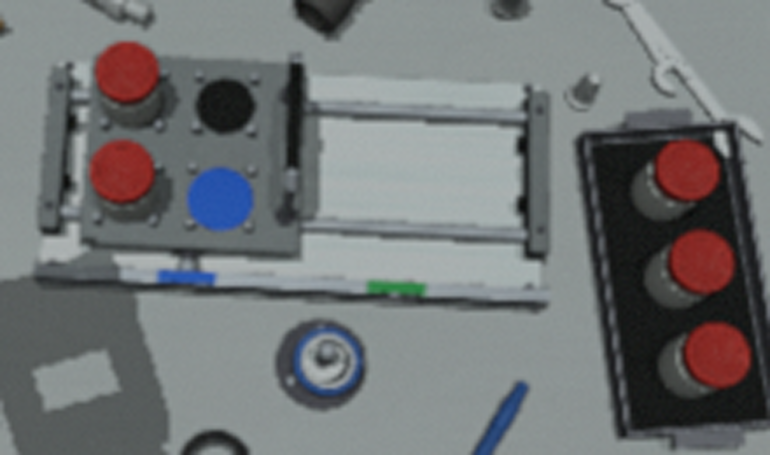

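Call:
apply_moves:
  motion:
    - {"tx": 0.2,"ty": -4,"tz": 0,"turn": 0,"jaw": 1}
    - {"tx": 0.5,"ty": -8,"tz": 0,"turn": 0,"jaw": 1}
    - {"tx": 0.7,"ty": -12,"tz": 0,"turn": 0,"jaw": 1}
    - {"tx": 1,"ty": -16,"tz": 0,"turn": 0,"jaw": 1}
    - {"tx": 1.2,"ty": -20,"tz": 0,"turn": 0,"jaw": 1}

```text
time_s: 37.82
position: [0.4501, 0.0593, 0.2008]
tool_rot: [[-0.999, 0.052, -0.012], [0.052, 0.999, 0.011], [0.012, 0.01, -1.0]]
ft_force: [0.5, -0.5, 0.1]
grip_width: 0.0854
```

Call:
apply_moves:
  motion:
    - {"tx": 0.3,"ty": -4,"tz": 0,"turn": 0,"jaw": 1}
    - {"tx": 0.5,"ty": -8,"tz": 0,"turn": 0,"jaw": 1}
    - {"tx": 0.8,"ty": -12.3,"tz": 2,"turn": 0,"jaw": 1}
    - {"tx": 0.8,"ty": -12.3,"tz": 6,"turn": 0,"jaw": 1}
    - {"tx": 0.8,"ty": -12.3,"tz": 8,"turn": 0,"jaw": 1}

```text
time_s: 38.23
position: [0.4344, -0.0654, 0.1176]
tool_rot: [[-0.998, 0.057, -0.012], [0.057, 0.998, 0.011], [0.013, 0.01, -1.0]]
ft_force: [-0.5, 0.8, -0.6]
grip_width: 0.0853
```

Call:
apply_moves:
  motion:
    - {"tx": 0,"ty": 0,"tz": 0,"turn": 0,"jaw": 1}
    - {"tx": 0,"ty": 0,"tz": 0,"turn": 0,"jaw": 1}
    - {"tx": 0,"ty": 0,"tz": 0,"turn": 0,"jaw": 1}

```text
time_s: 38.48
position: [0.4354, -0.066, 0.1189]
tool_rot: [[-0.998, 0.057, -0.01], [0.057, 0.998, 0.01], [0.011, 0.009, -1.0]]
ft_force: [-0.6, 0.1, -0.2]
grip_width: 0.0855
```

```bash
python3 - <<'E'
from h import *
rel(.4338,-.0645,.060)
E
```

```text
from [ 0.4354 -0.066   0.1189] rel tx,ty,tz [0.11 0.09 5.89] turn -0.27 F [-0.6   0.1  -0.21] w 0.0855 t 38.5
```

Call:
apply_moves:
  motion:
    - {"tx": 0.1,"ty": 0.1,"tz": 3,"turn": -0.2,"jaw": 1}
    - {"tx": 0.1,"ty": 0.1,"tz": 5,"turn": -0.2,"jaw": 1}
    - {"tx": 0.1,"ty": 0.1,"tz": 6,"turn": -0.2,"jaw": 1}
    - {"tx": 0.1,"ty": 0.1,"tz": 6,"turn": -0.2,"jaw": 1}
    - {"tx": 0.1,"ty": 0.1,"tz": 6,"turn": -0.2,"jaw": 0.6}
  squeeze: 30

```text
time_s: 38.9
position: [0.4348, -0.0644, 0.06]
tool_rot: [[-0.999, 0.053, -0.008], [0.053, 0.999, 0.009], [0.009, 0.008, -1.0]]
ft_force: [0.7, 0.4, 0.5]
grip_width: 0.0754
```

```bash
python3 - <<'E'
from h import *
rel(.4336,-.0645,.047)
E
```

```text
from [ 0.4348 -0.0644  0.06  ] rel tx,ty,tz [ 0.11 -0.02  1.3 ] turn -0.02 F [0.68 0.39 0.52] w 0.0754 t 38.9
```

Call:
apply_moves:
  motion:
    - {"tx": 0.1,"ty": 0,"tz": 0.8,"turn": 0,"jaw": 0.7}
    - {"tx": 0.1,"ty": 0,"tz": 1.4,"turn": 0,"jaw": 0.7}
    - {"tx": 0.1,"ty": 0,"tz": 1.4,"turn": 0,"jaw": 0.7}
    - {"tx": 0.1,"ty": 0,"tz": 1.4,"turn": 0,"jaw": 0.3}
    - {"tx": 0.1,"ty": 0,"tz": 1.4,"turn": 0,"jaw": -0.5}

```text
time_s: 39.32
position: [0.434, -0.0649, 0.0465]
tool_rot: [[-0.999, 0.052, -0.007], [0.052, 0.999, 0.007], [0.008, 0.007, -1.0]]
ft_force: [-1.0, -3.1, 2.6]
grip_width: 0.0555
```

Call:
apply_moves:
  motion:
    - {"tx": 0,"ty": 0,"tz": 0,"turn": 0,"jaw": -1}
    - {"tx": 0,"ty": 0,"tz": 0,"turn": 0,"jaw": -1}
    - {"tx": 0,"ty": 0,"tz": 0,"turn": 0,"jaw": -1}

```text
time_s: 39.57
position: [0.4342, -0.065, 0.0467]
tool_rot: [[-0.999, 0.052, -0.007], [0.052, 0.999, 0.007], [0.007, 0.007, -1.0]]
ft_force: [-0.5, -1.8, 3.0]
grip_width: 0.0551
```

```bash
python3 - <<'E'
from h import *
rel(.4336,-.0645,.047)
im,d=snap('scene','s2.png')
cv2.imwrite('pics/s2c.png',cv2.resize(im[170:270,200:340,::-1],None,fx=4.5,fy=4.5,interpolation=cv2.INTER_CUBIC))
E
```

```text
from [ 0.4342 -0.065   0.0467] rel tx,ty,tz [ 0.06  0.05 -0.03] turn 0.0 F [-0.46 -1.76  3.01] w 0.0551 t 39.6
```

View pics/s2c.png

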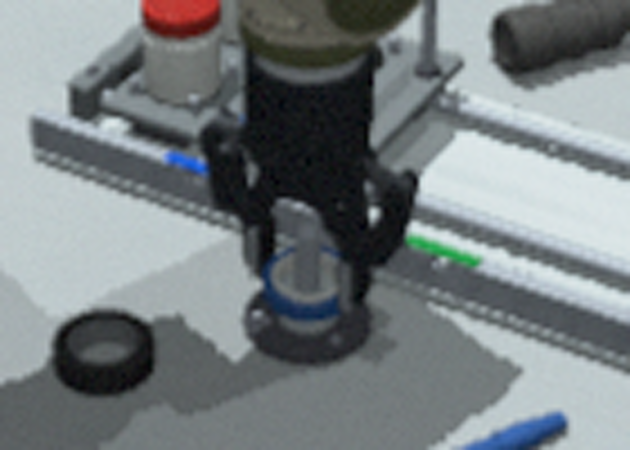

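Call:
apply_moves:
  motion:
    - {"tx": 0,"ty": 0,"tz": -1,"turn": 0,"jaw": -1}
    - {"tx": 0,"ty": 0,"tz": -3,"turn": 0,"jaw": -1}
    - {"tx": 0,"ty": 0,"tz": -6,"turn": 0,"jaw": -1}
    - {"tx": 0,"ty": 0,"tz": -10,"turn": 0,"jaw": -1}
    - {"tx": 0,"ty": 0,"tz": -14,"turn": 0,"jaw": -1}

```text
time_s: 40.03
position: [0.4344, -0.0655, 0.1879]
tool_rot: [[-0.999, 0.052, -0.009], [0.052, 0.999, 0.008], [0.009, 0.008, -1.0]]
ft_force: [0.6, -0.2, -1.2]
grip_width: 0.0551
```

```bash
python3 - <<'E'
from h import *
rel(.5770,.0237,.2)
im,d=snap('scene','s3.png');W=world('scene',d)
h=blue(im)&(W[...,2]>.12)&(W[...,0]<.6);comps(h,W,8,'roll')
E
```

```text
from [ 0.4344 -0.0655  0.1879] rel tx,ty,tz [-13.76   9.66  -1.26] turn 0.01 F [ 0.63 -0.15 -1.2 ] w 0.0551 t 40.0
roll [264 195] 38 med [ 0.4111 -0.0642  0.173 ] mid [ 0.4152 -0.067   0.1749] zmax 0.18
```

Call:
apply_moves:
  motion:
    - {"tx": -3,"ty": 2.1,"tz": -0.5,"turn": 0,"jaw": -1}
    - {"tx": -6,"ty": 4.2,"tz": -1,"turn": 0,"jaw": -1}
    - {"tx": -9,"ty": 6.3,"tz": -1,"turn": 0,"jaw": -1}
    - {"tx": -12,"ty": 8.4,"tz": -1,"turn": 0,"jaw": -1}
    - {"tx": -13.7,"ty": 9.6,"tz": -1,"turn": 0,"jaw": -1}

```text
time_s: 40.5
position: [0.5812, 0.0244, 0.2053]
tool_rot: [[-0.999, 0.05, 0.004], [0.05, 0.999, 0.004], [-0.004, 0.004, -1.0]]
ft_force: [-0.0, -0.8, -0.6]
grip_width: 0.0546
```

Call:
apply_moves:
  motion:
    - {"tx": 0,"ty": 0,"tz": 3,"turn": 0,"jaw": -1}
    - {"tx": 0,"ty": 0,"tz": 6,"turn": 0,"jaw": -1}
    - {"tx": 0,"ty": 0,"tz": 9,"turn": 0,"jaw": -1}
    - {"tx": 0,"ty": 0,"tz": 10,"turn": 0,"jaw": -1}
    - {"tx": 0,"ty": 0,"tz": 10,"turn": 0,"jaw": -1}

```text
time_s: 40.92
position: [0.5828, 0.0263, 0.1068]
tool_rot: [[-0.999, 0.049, 0.008], [0.049, 0.999, 0.005], [-0.008, 0.005, -1.0]]
ft_force: [0.9, 9.8, 10.7]
grip_width: 0.055
```

```bash
python3 - <<'E'
from h import *
rel(.5770,.0237,.08)
E
```

```text
from [0.5828 0.0263 0.1068] rel tx,ty,tz [ 0.59 -0.3   2.67] turn 0.19 F [ 0.86  9.85 10.71] w 0.055 t 40.9
```

Call:
apply_moves:
  motion:
    - {"tx": 0,"ty": 0.2,"tz": -2,"turn": 0,"jaw": -1}
    - {"tx": 0,"ty": 0.3,"tz": -6,"turn": 0,"jaw": -1}
    - {"tx": 0,"ty": 0.3,"tz": -8,"turn": 0,"jaw": -1}
    - {"tx": 0,"ty": 0.3,"tz": -8,"turn": 0,"jaw": -1}

```text
time_s: 41.25
position: [0.5838, 0.029, 0.1915]
tool_rot: [[-0.999, 0.048, 0.016], [0.049, 0.999, 0.004], [-0.016, 0.005, -1.0]]
ft_force: [0.1, -0.6, -0.1]
grip_width: 0.0548
```

Call:
apply_moves:
  motion:
    - {"tx": 0,"ty": 0,"tz": 0,"turn": 7,"jaw": -1}
    - {"tx": 0,"ty": 0,"tz": 0,"turn": 14,"jaw": -1}
    - {"tx": 0,"ty": 0,"tz": 0,"turn": 21,"jaw": -1}
    - {"tx": 0,"ty": 0,"tz": 0,"turn": 28,"jaw": -1}
    - {"tx": 0,"ty": 0,"tz": 0,"turn": 35,"jaw": -1}

```text
time_s: 41.67
position: [0.5834, 0.0292, 0.1904]
tool_rot: [[-0.787, 0.617, 0.015], [0.617, 0.787, 0.005], [-0.009, 0.013, -1.0]]
ft_force: [-0.7, 0.2, -0.1]
grip_width: 0.0549
```

Call:
apply_moves:
  motion:
    - {"tx": 0,"ty": 0,"tz": 0,"turn": 7,"jaw": -1}
    - {"tx": 0,"ty": 0,"tz": 0,"turn": 14,"jaw": -1}
    - {"tx": 0,"ty": 0,"tz": 0,"turn": 21,"jaw": -1}
    - {"tx": 0,"ty": 0,"tz": 0,"turn": 28,"jaw": -1}
    - {"tx": 0,"ty": 0,"tz": 0,"turn": 35,"jaw": -1}

```text
time_s: 42.08
position: [0.5829, 0.0294, 0.1893]
tool_rot: [[-0.284, 0.959, 0.013], [0.959, 0.284, 0.005], [0.002, 0.014, -1.0]]
ft_force: [-0.7, 1.0, -0.3]
grip_width: 0.055
```

Call:
apply_moves:
  motion:
    - {"tx": 0,"ty": 0,"tz": 0,"turn": 7,"jaw": -1}
    - {"tx": 0,"ty": 0,"tz": 0,"turn": 14,"jaw": -1}
    - {"tx": 0,"ty": 0,"tz": 0,"turn": 18,"jaw": -1}
    - {"tx": 0,"ty": 0,"tz": 0,"turn": 18,"jaw": -1}

```text
time_s: 42.42
position: [0.5825, 0.0295, 0.1883]
tool_rot: [[0.028, 1.0, 0.011], [1.0, -0.028, 0.006], [0.006, 0.011, -1.0]]
ft_force: [0.3, 0.8, 0.0]
grip_width: 0.055
```

```bash
python3 - <<'E'
from h import *
rel(.5761,.0233,.11,-93.0);st()
im,W,sub=carrier('c8.png')
comps(red(im)&(W[...,2]>.06)&(W[...,0]<.8),W,60,'red')
comps(sub&(im.max(2)<45),W,60,'black');comps(sub&blue(im),W,20,'blue')
z=W[...,2];s2=np.zeros(z.shape,bool);s2[110:170,260:300]=1;comps(s2&(z>.11)&(z<.15),W,30,'bar')
for r in (184,185,186): 
    w=W[r,225:275];mm=(w[:,2]>.025)&(w[:,2]<.06);print(r,np.round(w[mm][:,:2]@U,3)[:12])
cv2.imwrite('pics/c8c.png',cv2.resize(im[110:240,150:370,::-1],None,fx=3.5,fy=3.5,interpolation=cv2.INTER_CUBIC))
E
```

```text
from [0.5825 0.0295 0.1883] rel tx,ty,tz [-0.69 -0.71  7.82] turn 1.38 F [0.31 0.78 0.01] w 0.055 t 42.4
{'time_s': 42.4167, 'q': [-8.9042, 27.6023, 75.036, 0.4428, 76.8081, -7.3812], 'position': [0.5825, 0.0295, 0.1883], 'tool_rot': [[0.0283, 0.9995, 0.0107], [0.9996, -0.0283, 0.0059], [0.0062, 0.0105, -0.9999]], 'ft_force': [0.3053, 0.7795, 0.0095], 'grip_width': 0.055}
red [386 158] 229 med [ 0.5918 -0.3719  0.0728] mid [ 0.5921 -0.3722  0.0729] zmax 0.076
red [390 184] 244 med [ 0.5106 -0.3768  0.0729] mid [ 0.5114 -0.3763  0.0728] zmax 0.075
red [395 211] 256 med [ 0.4327 -0.3827  0.0727] mid [ 0.4326 -0.3824  0.0729] zmax 0.076
184 []
185 []
186 []
```

View pics/c8c.png

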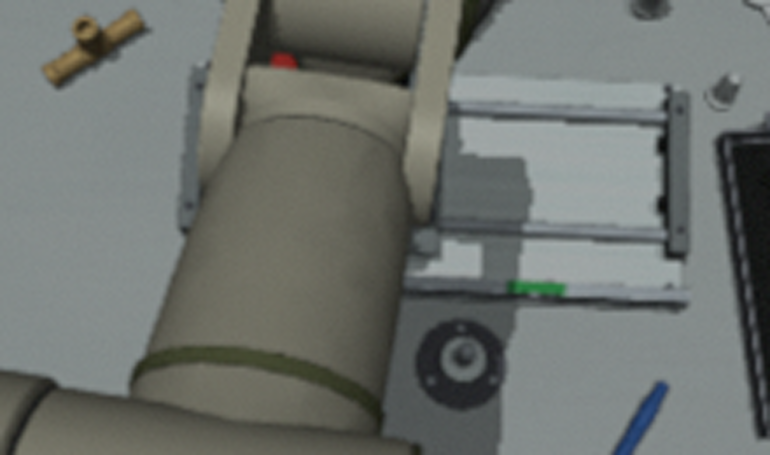

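```bash
python3 - <<'E'
from h import *
a=cv2.imread('pics/s1.png')[:,:,::-1];b,d=snap('scene','s4.png')
for n,i in(('s1',a),('s0',cv2.imread('pics/s3.png')[:,:,::-1]),('now',b)):
    t=np.ascontiguousarray(a[160:210,278:310]);r=cv2.matchTemplate(np.ascontiguousarray(i[150:220,265:325]),t,cv2.TM_CCOEFF_NORMED);print(n,cv2.minMaxLoc(r)[1::2])
cv2.imwrite('pics/s4c.png',cv2.resize(b[120:250,180:380,::-1],None,fx=3.8,fy=3.8,interpolation=cv2.INTER_CUBIC))
E
```

```text
s1 (1.0, (13, 10))
s0 (0.633780300617218, (13, 10))
now (0.9217007756233215, (13, 10))
```

View pics/s4c.png

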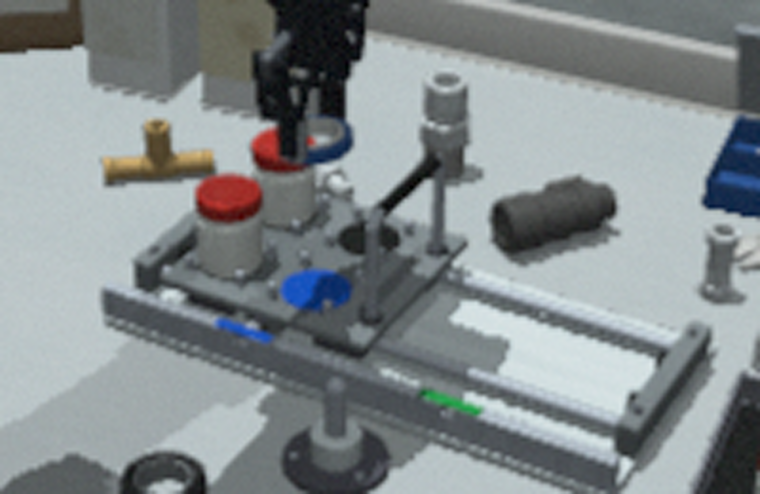

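Call:
apply_moves:
  motion:
    - {"tx": -0.65,"ty": -0.7,"tz": 2,"turn": 1.3,"jaw": -1}
    - {"tx": -0.65,"ty": -0.7,"tz": 5,"turn": 1.3,"jaw": -1}
    - {"tx": -0.65,"ty": -0.7,"tz": 8,"turn": 1.3,"jaw": -1}
    - {"tx": -0.65,"ty": -0.7,"tz": 8.8,"turn": 1.3,"jaw": -1}
    - {"tx": -0.65,"ty": -0.7,"tz": 8.8,"turn": 1.3,"jaw": -1}

```text
time_s: 42.93
position: [0.5755, 0.0238, 0.0985]
tool_rot: [[0.045, 0.999, 0.006], [0.999, -0.045, 0.007], [0.007, 0.006, -1.0]]
ft_force: [0.2, -0.3, -0.2]
grip_width: 0.0549
```

Call:
apply_moves:
  motion:
    - {"tx": 0,"ty": 0,"tz": 0,"turn": 0,"jaw": -1}
    - {"tx": 0,"ty": 0,"tz": 0,"turn": 0,"jaw": -1}

```text
time_s: 43.1
position: [0.5762, 0.0237, 0.0999]
tool_rot: [[0.044, 0.999, 0.008], [0.999, -0.044, 0.006], [0.007, 0.008, -1.0]]
ft_force: [1.0, 0.1, -0.4]
grip_width: 0.0553
```

```bash
python3 - <<'E'
from h import *
rel(.5761,.0233,.078,-93.0)
E
```

```text
from [0.5762 0.0237 0.0999] rel tx,ty,tz [-0.06 -0.02  2.18] turn 0.49 F [ 1.01  0.13 -0.4 ] w 0.0553 t 43.1
```

Call:
apply_moves:
  motion:
    - {"tx": -0.06,"ty": -0.02,"tz": 1,"turn": 0.4,"jaw": -1}
    - {"tx": -0.06,"ty": -0.02,"tz": 2,"turn": 0.4,"jaw": -1}
    - {"tx": -0.06,"ty": -0.02,"tz": 2.2,"turn": 0.4,"jaw": -1}
    - {"tx": -0.06,"ty": -0.02,"tz": 2.2,"turn": 0.4,"jaw": -1}

```text
time_s: 43.43
position: [0.5757, 0.0233, 0.077]
tool_rot: [[0.051, 0.999, 0.007], [0.999, -0.051, 0.007], [0.007, 0.006, -1.0]]
ft_force: [-0.1, -0.4, -0.3]
grip_width: 0.0551
```

Call:
apply_moves:
  motion:
    - {"tx": 0,"ty": 0,"tz": 0.4,"turn": 0,"jaw": -1}
    - {"tx": 0,"ty": 0,"tz": 0.8,"turn": 0,"jaw": -1}
    - {"tx": 0,"ty": 0,"tz": 0.8,"turn": 0,"jaw": -1}
    - {"tx": 0,"ty": 0,"tz": 0.8,"turn": 0,"jaw": -1}

```text
time_s: 43.77
position: [0.5758, 0.0235, 0.0688]
tool_rot: [[0.051, 0.999, 0.007], [0.999, -0.051, 0.007], [0.007, 0.006, -1.0]]
ft_force: [0.4, -0.7, -0.5]
grip_width: 0.0551
```

```bash
python3 - <<'E'
from h import *
rel(.5761,.0233,.0622,-93.0)
E
```

```text
from [0.5758 0.0235 0.0688] rel tx,ty,tz [-0.02  0.03  0.66] turn 0.09 F [ 0.44 -0.72 -0.53] w 0.0551 t 43.8
```

Call:
apply_moves:
  motion:
    - {"tx": 0,"ty": 0,"tz": 0.3,"turn": 0,"jaw": -1}
    - {"tx": 0,"ty": 0,"tz": 0.55,"turn": 0,"jaw": -1}
    - {"tx": 0,"ty": 0,"tz": 0.6,"turn": 0,"jaw": -1}
    - {"tx": 0,"ty": 0,"tz": 0.6,"turn": 0,"jaw": -1}

```text
time_s: 44.1
position: [0.576, 0.0232, 0.0632]
tool_rot: [[0.051, 0.999, 0.007], [0.999, -0.051, 0.006], [0.007, 0.007, -1.0]]
ft_force: [-1.1, -0.9, 4.5]
grip_width: 0.0549
```

Call:
apply_moves:
  motion:
    - {"tx": 0,"ty": 0,"tz": 0,"turn": 0,"jaw": 0.35}
    - {"tx": 0,"ty": 0,"tz": 0,"turn": 0,"jaw": 0.5}
    - {"tx": 0,"ty": 0,"tz": 0,"turn": 0,"jaw": 0.5}

```text
time_s: 44.35
position: [0.5759, 0.0233, 0.0631]
tool_rot: [[0.051, 0.999, 0.007], [0.999, -0.051, 0.006], [0.007, 0.007, -1.0]]
ft_force: [-0.4, 0.4, -0.0]
grip_width: 0.0638
```

Call:
apply_moves:
  motion:
    - {"tx": 0,"ty": 0,"tz": -2,"turn": 0,"jaw": 0.5}
    - {"tx": 0,"ty": 0,"tz": -5,"turn": 0,"jaw": 0.5}
    - {"tx": 0,"ty": 0,"tz": -9,"turn": 0,"jaw": 0.5}
    - {"tx": 0,"ty": 0,"tz": -13,"turn": 0,"jaw": 0.5}
    - {"tx": 0,"ty": 0,"tz": -15,"turn": 0,"jaw": 0.5}

```text
time_s: 44.77
position: [0.5757, 0.0223, 0.2178]
tool_rot: [[0.05, 0.999, 0.013], [0.999, -0.05, 0.005], [0.006, 0.013, -1.0]]
ft_force: [1.2, -0.2, 0.4]
grip_width: 0.0641
```

Call:
apply_moves:
  motion:
    - {"tx": -4,"ty": -1,"tz": 0,"turn": -7,"jaw": 0.5}
    - {"tx": -8,"ty": -2,"tz": 0,"turn": -14,"jaw": 0.5}
    - {"tx": -12,"ty": -3,"tz": 0,"turn": -21,"jaw": 0.5}
    - {"tx": -16,"ty": -3,"tz": 0,"turn": -28,"jaw": 0.5}
    - {"tx": -19,"ty": -3,"tz": 0,"turn": -35,"jaw": 0.5}

```text
time_s: 45.18
position: [0.5356, -0.165, 0.2165]
tool_rot: [[-0.505, 0.863, 0.013], [0.863, 0.505, 0.005], [-0.002, 0.014, -1.0]]
ft_force: [1.5, 0.5, 0.7]
grip_width: 0.064
```

```bash
python3 - <<'E'
from h import *
rel(.6139,-.0365,.25)
im,W,sub=carrier('c9.png')
comps(red(im)&(W[...,2]>.06)&(W[...,0]<.8),W,60,'red')
comps(sub&(im.max(2)<45),W,60,'black')
z=W[...,2];s=np.zeros(z.shape,bool);s[150:182,235:270]=1
m=s&(z>.055)&(z<.07);comps(m,W,10,'above')
comps(s&blue(im),W,5,'b')
cv2.imwrite('pics/c9c.png',cv2.resize(im[110:210,190:370,::-1],None,fx=4.2,fy=4.2,interpolation=cv2.INTER_CUBIC))
E
```

```text
from [ 0.5356 -0.165   0.2165] rel tx,ty,tz [ 7.13 13.29 -3.18] turn -56.69 F [1.5  0.49 0.75] w 0.064 t 45.2
red [226 130] 223 med [0.6645 0.1005 0.113 ] mid [0.6642 0.1002 0.1132] zmax 0.116
red [224 159] 237 med [0.5772 0.1044 0.1128] mid [0.5779 0.1041 0.1131] zmax 0.116
red [387 159] 186 med [ 0.5892 -0.3762  0.0729] mid [ 0.5909 -0.3748  0.0727] zmax 0.076
red [390 184] 244 med [ 0.5118 -0.3769  0.0731] mid [ 0.5114 -0.3769  0.0728] zmax 0.076
red [395 211] 258 med [ 0.4326 -0.3827  0.0728] mid [ 0.4326 -0.3825  0.0726] zmax 0.075
black [254 140] 186 med [0.661  0.0189 0.0451] mid [0.6615 0.0189 0.0454] zmax 0.049
above [254 166] 147 med [0.572  0.0165 0.058 ] mid [0.5734 0.0208 0.0587] zmax 0.061
b [247 170] 35 med [0.5603 0.0433 0.0557] mid [0.5688 0.0311 0.0517] zmax 0.06
b [254 166] 83 med [0.5781 0.0193 0.0454] mid [0.5781 0.0202 0.0453] zmax 0.048
```

View pics/c9c.png

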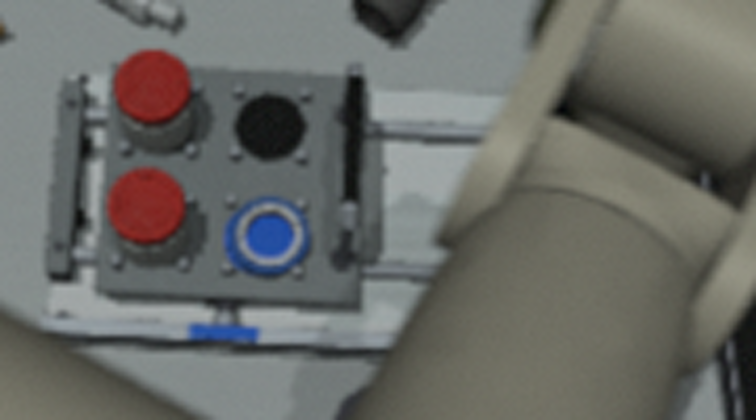

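Call:
apply_moves:
  motion:
    - {"tx": 1.4,"ty": 2.6,"tz": 0,"turn": -7,"jaw": 0.5}
    - {"tx": 2.8,"ty": 5.3,"tz": 0,"turn": -14,"jaw": 0.5}
    - {"tx": 4.3,"ty": 8,"tz": 0,"turn": -21,"jaw": 0.5}
    - {"tx": 5.7,"ty": 10.6,"tz": 0,"turn": -28,"jaw": 0.5}
    - {"tx": 7.1,"ty": 13.3,"tz": 0,"turn": -35,"jaw": 0.5}

```text
time_s: 45.65
position: [0.614, -0.0413, 0.2172]
tool_rot: [[-0.914, 0.405, 0.013], [0.405, 0.914, 0.002], [-0.011, 0.007, -1.0]]
ft_force: [-0.3, -1.0, -0.2]
grip_width: 0.0639
```

Call:
apply_moves:
  motion:
    - {"tx": 0,"ty": 0,"tz": 0,"turn": -7,"jaw": 0.5}
    - {"tx": 0,"ty": 0,"tz": 0,"turn": -14,"jaw": 0.5}
    - {"tx": 0,"ty": 0,"tz": 0,"turn": -21.5,"jaw": 0.5}
    - {"tx": 0,"ty": 0,"tz": 0,"turn": -21.5,"jaw": 0.5}
    - {"tx": 0,"ty": 0,"tz": 0,"turn": -21.5,"jaw": 0.5}

```text
time_s: 46.07
position: [0.6139, -0.0412, 0.217]
tool_rot: [[-0.999, 0.046, 0.012], [0.046, 0.999, 0.003], [-0.012, 0.003, -1.0]]
ft_force: [0.4, 0.2, 0.6]
grip_width: 0.0637
```

```bash
python3 - <<'E'
from h import *
rel(.6150,-.0350,.1335)
E
```

```text
from [ 0.6139 -0.0412  0.217 ] rel tx,ty,tz [0.02 0.6  8.35] turn 0.39 F [0.43 0.19 0.64] w 0.0637 t 46.1
```

Call:
apply_moves:
  motion:
    - {"tx": 0,"ty": 0.6,"tz": 0,"turn": 0.3,"jaw": 0.5}
    - {"tx": 0,"ty": 0.6,"tz": 4,"turn": 0.3,"jaw": 0.5}
    - {"tx": 0,"ty": 0.6,"tz": 7,"turn": 0.3,"jaw": 0.5}
    - {"tx": 0,"ty": 0.6,"tz": 8.3,"turn": 0.3,"jaw": 0.5}
    - {"tx": 0,"ty": 0.6,"tz": 8.3,"turn": 0.3,"jaw": 0.3}
  squeeze: 40

```text
time_s: 46.48
position: [0.6137, -0.0343, 0.1306]
tool_rot: [[-0.999, 0.054, 0.006], [0.054, 0.999, 0.004], [-0.006, 0.005, -1.0]]
ft_force: [-1.2, 0.8, 0.2]
grip_width: 0.0559
```

Call:
apply_moves:
  motion:
    - {"tx": 0,"ty": 0,"tz": 0,"turn": 0,"jaw": 0}
    - {"tx": 0,"ty": 0,"tz": 0,"turn": 0,"jaw": -0.5}
    - {"tx": 0,"ty": 0,"tz": 0,"turn": 0,"jaw": -1}
    - {"tx": 0,"ty": 0,"tz": 0,"turn": 0,"jaw": -1}
    - {"tx": 0,"ty": 0,"tz": 0,"turn": 0,"jaw": -1}

```text
time_s: 46.9
position: [0.6142, -0.0345, 0.132]
tool_rot: [[-0.999, 0.054, 0.008], [0.054, 0.999, 0.004], [-0.008, 0.004, -1.0]]
ft_force: [0.4, -0.0, 5.6]
grip_width: 0.0102
```

Call:
apply_moves:
  motion:
    - {"tx": 0,"ty": 0,"tz": 0,"turn": 0,"jaw": -1}
    - {"tx": 0,"ty": 0,"tz": 0,"turn": 0,"jaw": -1}
    - {"tx": 0,"ty": 0,"tz": 0,"turn": 0,"jaw": -1}
  squeeze: 80

```text
time_s: 47.15
position: [0.6142, -0.0345, 0.1322]
tool_rot: [[-0.998, 0.054, 0.008], [0.054, 0.999, 0.004], [-0.008, 0.004, -1.0]]
ft_force: [-0.3, 0.2, 1.2]
grip_width: 0.0096
```

```bash
python3 - <<'E'
from h import *
rel(.6150,-.0350,.1335);print(np.array(telemetry.observe()['position'])[:2]@U)
E
```

```text
from [ 0.6142 -0.0345  0.1322] rel tx,ty,tz [-0.08 -0.05 -0.13] turn -0.11 F [-0.31  0.21  1.22] w 0.0096 t 47.1
-0.0022916738024000008
```

Call:
apply_moves:
  motion:
    - {"tx": 0,"ty": -0.3,"tz": 0,"turn": 0,"jaw": -1}
    - {"tx": 0,"ty": -0.7,"tz": 0,"turn": 0,"jaw": -1}
    - {"tx": 0,"ty": -1.2,"tz": 0,"turn": 0,"jaw": -1}
    - {"tx": 0,"ty": -1.8,"tz": 0,"turn": 0,"jaw": -1}
    - {"tx": 0,"ty": -2.5,"tz": 0,"turn": 0,"jaw": -1}

```text
time_s: 47.57
position: [0.6129, -0.0581, 0.1321]
tool_rot: [[-0.999, 0.053, 0.009], [0.053, 0.999, 0.006], [-0.008, 0.006, -1.0]]
ft_force: [0.4, 5.9, 0.7]
grip_width: 0.01
```

Call:
apply_moves:
  motion:
    - {"tx": 0,"ty": -0.8,"tz": 0,"turn": 0,"jaw": -1}
    - {"tx": 0,"ty": -1.6,"tz": 0,"turn": 0,"jaw": -1}
    - {"tx": 0,"ty": -2.4,"tz": 0,"turn": 0,"jaw": -1}
    - {"tx": 0,"ty": -3.2,"tz": 0,"turn": 0,"jaw": -1}
    - {"tx": 0,"ty": -4,"tz": 0,"turn": 0,"jaw": -1}

```text
time_s: 47.98
position: [0.6108, -0.0971, 0.1322]
tool_rot: [[-0.999, 0.053, 0.009], [0.053, 0.999, 0.008], [-0.009, 0.009, -1.0]]
ft_force: [0.1, 6.9, 2.0]
grip_width: 0.0094
```

Call:
apply_moves:
  motion:
    - {"tx": 0,"ty": -0.8,"tz": 0,"turn": 0,"jaw": -1}
    - {"tx": 0,"ty": -1.6,"tz": 0,"turn": 0,"jaw": -1}
    - {"tx": 0,"ty": -2.4,"tz": 0,"turn": 0,"jaw": -1}
    - {"tx": 0,"ty": -3.2,"tz": 0,"turn": 0,"jaw": -1}
    - {"tx": 0,"ty": -4,"tz": 0,"turn": 0,"jaw": -1}

```text
time_s: 48.4
position: [0.6087, -0.136, 0.1321]
tool_rot: [[-0.999, 0.052, 0.009], [0.052, 0.999, 0.011], [-0.009, 0.011, -1.0]]
ft_force: [-0.3, 6.9, 3.2]
grip_width: 0.0096
```

Call:
apply_moves:
  motion:
    - {"tx": 0,"ty": -0.8,"tz": 0,"turn": 0,"jaw": -1}
    - {"tx": 0,"ty": -1.6,"tz": 0,"turn": 0,"jaw": -1}
    - {"tx": 0,"ty": -2.4,"tz": 0,"turn": 0,"jaw": -1}
    - {"tx": 0,"ty": -3.2,"tz": 0,"turn": 0,"jaw": -1}
    - {"tx": 0,"ty": -4,"tz": 0,"turn": 0,"jaw": -1}

```text
time_s: 48.82
position: [0.6066, -0.175, 0.1321]
tool_rot: [[-0.999, 0.052, 0.009], [0.052, 0.999, 0.013], [-0.009, 0.014, -1.0]]
ft_force: [-0.8, 6.2, 4.5]
grip_width: 0.0091
```

```bash
python3 - <<'E'
from h import *
b=np.array(telemetry.observe()['position'])[:2]@U;print('remaining cm',(-.1823-b)*100)
rel(.6,-.2,.132)
E
```

```text
remaining cm -3.927888992466194
from [ 0.6066 -0.175   0.1321] rel tx,ty,tz [ 0.53 -2.53 -0.02] turn 0.04 F [-0.84  6.15  4.5 ] w 0.0091 t 48.8
```

Call:
apply_moves:
  motion:
    - {"tx": 0,"ty": -0.8,"tz": 0,"turn": 0,"jaw": -1}
    - {"tx": 0,"ty": -1.6,"tz": 0,"turn": 0,"jaw": -1}
    - {"tx": 0,"ty": -2.3,"tz": 0,"turn": 0,"jaw": -1}
    - {"tx": 0,"ty": -2.9,"tz": 0,"turn": 0,"jaw": -1}
    - {"tx": 0,"ty": -3.3,"tz": 0,"turn": 0,"jaw": -1}

```text
time_s: 49.23
position: [0.6049, -0.208, 0.1322]
tool_rot: [[-0.999, 0.052, 0.009], [0.052, 0.999, 0.014], [-0.009, 0.014, -1.0]]
ft_force: [-3.0, 1.5, 4.1]
grip_width: 0.0094
```

```bash
python3 - <<'E'
from h import *
b=np.array(telemetry.observe()['position'])[:2]@U;print('remaining cm',(-.1823-b)*100)
E
```

```text
remaining cm -0.6257837534180605
```

Call:
apply_moves:
  motion:
    - {"tx": 0,"ty": -0.2,"tz": 0,"turn": 0,"jaw": -1}
    - {"tx": 0,"ty": -0.4,"tz": 0,"turn": 0,"jaw": -1}
    - {"tx": 0,"ty": -0.55,"tz": 0,"turn": 0,"jaw": -1}
    - {"tx": 0,"ty": -0.65,"tz": 0,"turn": 0,"jaw": -1}
    - {"tx": 0,"ty": -0.65,"tz": 0,"turn": 0,"jaw": -1}

```text
time_s: 49.65
position: [0.6045, -0.214, 0.1321]
tool_rot: [[-0.999, 0.051, 0.009], [0.052, 0.999, 0.015], [-0.009, 0.015, -1.0]]
ft_force: [0.1, 3.3, 2.5]
grip_width: 0.0098
```

```bash
python3 - <<'E'
from h import *
b=np.array(telemetry.observe()['position'])[:2]@U;print('remaining cm',(-.1823-b)*100,telemetry.observe()['ft_force'])
E
```

```text
remaining cm -0.02562070223447177 [0.12171604 3.29903236 2.49495919]
```

Call:
apply_moves:
  motion:
    - {"tx": 0,"ty": -0.03,"tz": 0,"turn": 0,"jaw": -1}
    - {"tx": 0,"ty": -0.03,"tz": 0,"turn": 0,"jaw": -0.6}
    - {"tx": 0,"ty": -0.03,"tz": 0,"turn": 0,"jaw": 0}
    - {"tx": 0,"ty": -0.03,"tz": 0,"turn": 0,"jaw": 0}
    - {"tx": 0,"ty": -0.03,"tz": 0,"turn": 0,"jaw": 0}

```text
time_s: 50.07
position: [0.6046, -0.2145, 0.1321]
tool_rot: [[-0.999, 0.051, 0.009], [0.052, 0.999, 0.014], [-0.009, 0.015, -1.0]]
ft_force: [0.2, -0.0, -0.3]
grip_width: 0.0425
```

Call:
apply_moves:
  motion:
    - {"tx": 0,"ty": 0,"tz": -1,"turn": 0,"jaw": 0}
    - {"tx": 0,"ty": 0,"tz": -4,"turn": 0,"jaw": 0}
    - {"tx": 0,"ty": 0,"tz": -8,"turn": 0,"jaw": 0}
    - {"tx": 0,"ty": 0,"tz": -12,"turn": 0,"jaw": 0}
    - {"tx": 3,"ty": 3,"tz": -13,"turn": 0,"jaw": 0}

```text
time_s: 50.48
position: [0.5809, -0.1914, 0.27]
tool_rot: [[-0.998, 0.055, 0.025], [0.055, 0.998, 0.005], [-0.025, 0.006, -1.0]]
ft_force: [1.6, 0.8, 0.9]
grip_width: 0.0427
```

Call:
apply_moves:
  motion:
    - {"tx": 2,"ty": 3,"tz": 0,"turn": 0,"jaw": 0}
    - {"tx": 4,"ty": 6.5,"tz": 0,"turn": 0,"jaw": 0}
    - {"tx": 6,"ty": 10,"tz": 0,"turn": 0,"jaw": 0}
    - {"tx": 8,"ty": 13.5,"tz": 0,"turn": 0,"jaw": 0}
    - {"tx": 10,"ty": 17,"tz": 0,"turn": 0,"jaw": 0}

```text
time_s: 50.9
position: [0.4891, -0.0148, 0.2694]
tool_rot: [[-0.998, 0.055, 0.026], [0.055, 0.998, 0.004], [-0.026, 0.005, -1.0]]
ft_force: [1.0, 0.5, 0.7]
grip_width: 0.0425
```

Call:
apply_moves:
  motion:
    - {"tx": 1,"ty": 4,"tz": 0,"turn": 0,"jaw": 0}
    - {"tx": 2,"ty": 8,"tz": 0,"turn": 0,"jaw": 0}
    - {"tx": 3,"ty": 12,"tz": 0,"turn": 0,"jaw": 0}
    - {"tx": 4,"ty": 16,"tz": 0,"turn": 0,"jaw": 0}
    - {"tx": 5,"ty": 20,"tz": 0,"turn": 0,"jaw": 0}

```text
time_s: 51.32
position: [0.4494, 0.1894, 0.2703]
tool_rot: [[-0.998, 0.055, 0.028], [0.056, 0.998, 0.004], [-0.028, 0.006, -1.0]]
ft_force: [1.0, -0.4, -1.0]
grip_width: 0.0431
```

Call:
apply_moves:
  motion:
    - {"tx": 0,"ty": 4,"tz": 0,"turn": 0,"jaw": 0}
    - {"tx": 0,"ty": 8,"tz": 0,"turn": 0,"jaw": 0}
    - {"tx": 0,"ty": 12,"tz": 0,"turn": 0,"jaw": 0}
    - {"tx": 0,"ty": 12,"tz": 0,"turn": 0,"jaw": 0}

```text
time_s: 51.65
position: [0.4554, 0.3146, 0.2715]
tool_rot: [[-0.998, 0.05, 0.029], [0.05, 0.999, 0.006], [-0.028, 0.008, -1.0]]
ft_force: [-0.9, -0.7, -1.0]
grip_width: 0.0425
```

```bash
python3 - <<'E'
from h import *
st()
im,d=snap('top','c10.png');W=world('top',d)
comps(red(im)&(W[...,2]>.06)&(W[...,0]<.8),W,60,'red')
h=cv2.cvtColor(im,cv2.COLOR_RGB2HSV);s=np.zeros(h.shape[:2],bool);s[120:205,195:360]=1
comps(s&(im.max(2)<45)&(W[...,2]<.055),W,60,'black')
z=W[...,2];q=s&(z>.053)&(z<.066);comps(q,W,60,'roll')
g=(h[...,0]>45)&(h[...,0]<80)&(h[...,1]>100)&s;print('green',np.nanmean(W[g][:,:2],0)@U)
for r in range(186,192):
    w=W[r,275:330];mm=(w[:,2]>.025)&(w[:,2]<.05);print(r,np.round(w[mm][:,:2]@U,3)[:9])
cv2.imwrite('pics/c10c.png',cv2.resize(im[110:240,190:420,::-1],None,fx=3.4,fy=3.4,interpolation=cv2.INTER_CUBIC))
E
```

```text
{'time_s': 51.65, 'q': [22.5118, 20.6224, 72.3296, -0.2939, 85.3855, -64.5969], 'position': [0.4554, 0.3146, 0.2715], 'tool_rot': [[-0.9983, 0.05, 0.0288], [0.0502, 0.9987, 0.0064], [-0.0284, 0.0078, -0.9996]], 'ft_force': [-0.9366, -0.7269, -1.0115], 'grip_width': 0.0425}
red [288 133] 232 med [ 0.6547 -0.0786  0.1128] mid [ 0.6542 -0.0787  0.1126] zmax 0.116
red [386 158] 236 med [ 0.5922 -0.3718  0.073 ] mid [ 0.5913 -0.3717  0.0729] zmax 0.076
red [287 162] 242 med [ 0.5675 -0.0743  0.1129] mid [ 0.5676 -0.0748  0.1128] zmax 0.115
red [390 184] 247 med [ 0.5102 -0.3764  0.0729] mid [ 0.5112 -0.3767  0.073 ] zmax 0.076
red [394 211] 257 med [ 0.4325 -0.3824  0.0729] mid [ 0.4327 -0.3826  0.0725] zmax 0.076
black [312 143] 181 med [ 0.6516 -0.1595  0.0456] mid [ 0.6518 -0.1596  0.0456] zmax 0.049
roll [314 169] 186 med [ 0.5625 -0.1598  0.0571] mid [ 0.5637 -0.1569  0.0572] zmax 0.06
green -0.09991502636390442
186 [-0.092 -0.095 -0.097 -0.1   -0.104]
187 [-0.093 -0.095 -0.098 -0.101 -0.105]
188 [-0.093 -0.094 -0.098 -0.101 -0.104]
189 [-0.017 -0.02  -0.023 -0.026 -0.029 -0.093 -0.095 -0.098 -0.101]
190 [-0.017 -0.02  -0.023 -0.026 -0.029 -0.032 -0.035 -0.038 -0.041]
191 [-0.017 -0.02  -0.023 -0.026 -0.029 -0.032 -0.035 -0.038 -0.041]
```

View pics/c10c.png

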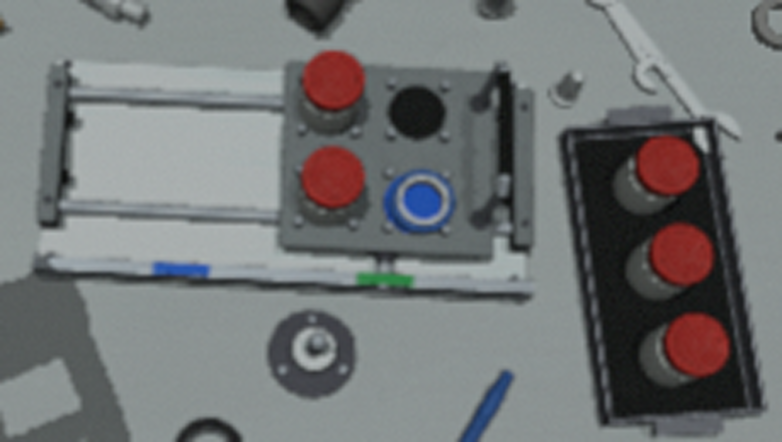

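```bash
python3 -c "
from h import *
print(close_job())"
```

```text
the job is handed in; nothing more can be done
None
```

The job is done and handed in at about 52 s. The hand-in gives no verdict, so what follows rests on my own checks.

- **Sorting:** Five jars were there. Weighed in the hand, three read about -0.5 N and two about -3.3 N. The three empties stand in the returns tray, and the two full ones stand in black nests.
- **Loading and hand-over:** I clicked the carrier into the loading station and filled it. I laid the tape roll in the blue nest, then slid the carrier to hand-over.

**Last checks:**
- **Carrier:** Its pointer is on the green plate. The camera measured about 178.6 mm of travel and the arm about 180 mm. These differ by 1.4 mm, but both are within tolerance.
- **Jars and roll:** All five lids were at the right heights (0.113 m on the carrier, 0.073 m in the tray), so the jars stand upright. The roll's top was at about 0.058 m, so it lies flat.
- **Arm:** It was clear of everything.

**What went off plan:**
- **Knocked jar:** One jar was moved about 6 cm during the run. I found it again with the camera and placed it normally.
- **Handle contact:** While lowering the roll, the gripper touched the carrier handle with about 10 N on each of two axes. I backed off, turned the hand 90° and placed it cleanly. The next pictures showed the carrier still at the loading station.

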